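Hook a battery module out of its deep bore

TASK

Take the hook tool by its handle from its stand and, to bleed off the charge, press the hook's foot down on the taller contact pin on the battery housing and then on the shorter one. Then hook the wire loop of the battery module deep in the housing's bore, draw the module out, set it down upright inside the black tray with the hook still in its loop (do not drop it or touch it with the fingers), and unhook it. Finally hang the hook tool back in the stand's fork, and leave everything else on the bench where it is.

Things in the scene. Friction and masses are not known exactly. Their poses are not given: they have to be found in the camera images.
- hook_grip (a point): Centre of the upright black handle of the loose hook tool (100 g). Handle 18 mm thick (tool y) x 24 mm (tool x) x 64 mm tall, +-32 mm about this point; grip it across the 18 mm. Below it a steel collar disc, 28 mm across, 6 mm thick, its underside 38 mm below this point; then a straight 6 mm shank on the tool's z axis. Axes are the tool's own, z up along the handle.
- hook_foot (a point): Saddle of the hook: top of the 5 mm thick foot that runs along the tool's +x from the shank's bottom to an upturned tip at x 13 mm (outer end 15.5 mm). This point lies mid-way in the 7.5 mm gap of shank and tip, at x +6.7 mm, z -135.5 mm from hook_grip in tool axes. The foot's underside is 5 mm below it, the tip's top 7 mm above it.
- hook: The whole hook tool; origin on the shank axis at the collar's underside, 38 mm below hook_grip; same axes, foot along +x.
- stand: Fixed dark steel stand. Origin at table height under the hanging place. Two fork arms (top at z 125 mm, 8 mm thick) run along its x from -44 to +22 mm; the 14 mm slot between them (y -7 to 7) is open to +x; a column 42 mm wide stands at x -44 to -32. The tool hangs with its shank at x 0, y 0 in the slot, collar on the arms, foot within 0.2 rad of the stand's +x.
- housing: Fixed grey battery housing, a block 108 x 108 mm, 120 mm tall; origin at the centre of its underside, axes along its sides. A round upright bore, 64 mm across, 112 mm deep (floor at z 8 mm), opens in the middle of its top. On the corners of its top, at x, y = +-42 mm: the tall pin (+,+), the short pin (-,-) and two flat 3 mm screw heads.
- pin_tall_top (a point): Top centre of the taller sprung contact pin, 10 mm across, standing 16 mm above the housing's top; sinks up to 5 mm when pressed, 1.4 N at first to 3.2 N fully down, and springs back.
- pin_short_top (a point): Top centre of the shorter sprung contact pin, 10 mm across, standing 8 mm above the housing's top; same spring.
- pin_tall: The taller pin; origin on its axis at the level of the housing's top.
- pin_short: The shorter pin; origin on its axis at the level of the housing's top.
- module_loop (a point): Underside of the apex of the battery module's pull loop, on the module's axis: an arched 4 mm steel wire standing on the can in the module's y-z plane. Opening 24 mm wide (y), 28 mm high (can top to this point), narrowing to the apex; the hook passes through along the module's x, from either side. Starts 66 mm above the table, 54 mm below the bore's mouth.
- module_can (a point): Centre of the module's round metal can, 56 mm across, 30 mm tall; loose, 0.15 to 0.3 kg in all; 43 mm below module_loop, 15 mm above the can's underside. Starts standing at the bottom of the bore with 4 mm of play round it.
- module: The whole battery module, origin at the centre of the can's underside; z up, loop in the y-z plane.
- tray: Fixed shallow black square tray, 125 x 125 mm outside, rim 14 mm high and 4 mm thick, inner floor 4 mm above the table; origin at the centre of its underside.
- post: Fixed tall post with a small clip head, bystander, foot 76 mm across, 262 mm tall, head within 30 mm of its axis; origin at the centre of its foot.
- bottle: Tall white bottle, loose bystander, 60 mm across, 190 mm tall; origin at the centre of its foot.
- wheel_a: Grey printed ribbed rover wheel lying flat, loose bystander, 57 mm across, 34 mm tall; origin at its underside.
- wheel_b: A second wheel like wheel_a, loose bystander; origin at its underside.
- spool: Black spool, loose bystander, 54 mm across, 42 mm tall; origin at its underside.
- jar: Small amber glass jar, loose bystander, 56 mm across, 50 mm tall; origin at its underside.
- tin: Round metal tin, loose bystander, 96 mm across, 52 mm tall; origin at its underside.
- driver: Screwdriver lying on the mat, loose bystander, under 40 mm high; origin on its underside.
Mind the look-alikes: they are no part of the job. Leave any turquoise look-alike of the stand alone.

How it is judged:
By the outcome, as a careful person would: the job done as asked, in the order asked, and still so for the second after the job is handed in, with the robot touching nothing.
It also fails if it takes over 72 s, if anything falls off the work surface, if the arm or the gripper's body presses on something with over 40 N, if the wrist force passes 120 N, or if a joint passes its speed limit or range.

ROBOT

A 6-joint arm with a two-finger parallel gripper is mounted at the origin on the work surface. World frame = base frame: x ahead of the robot, y to its left, z up, the work surface at z = 0. Lengths are in mm, angles in rad, forces in N, time in s.
With the tool pointing down it reaches from about 400 to 925 mm from the base axis. Payload 12.5 kg.
Tool frame: the origin (TCP) lies at the very end of the fingers, on their centre line; the grasp point (between the pads) lies 19 mm behind it; x points along the fingers, y is the direction in which the jaws open and shut, and the axes are right-handed (so a half turn about x gives the same grasp; the last joint's range is limited). The gripper opens to 95 mm and grips with 3 to 60 N. Pads are 20 mm wide; open, the fingers measure 119 mm over their backs; the gripper's body (75 mm by 180 mm) begins 59 mm behind the grasp point.
Start: joints at [-1.342, 0.491, 1.559, -0, 1.092, -0.106], TCP at [205.386, -590.308, 214.661] pointing down, gripper open.
Joint ranges: [-3.1, 3.1], [-0.84, 2.19], [0.05, 2.79], [-1.13, 4.28], [0.06, 2.93], [-2.69, 2.69]. Speed limits (rad/s): [2.22, 2.22, 2.79, 3.14, 3.14, 3.14].

INTERFACE

Orientations are given as [roll, pitch, yaw] about the fixed x, y, z axes, in that order (R = Rz(yaw) Ry(pitch) Rx(roll)).
In Python, from cell import * gives the robot as it stands.
- The arm moves only by the tool step_arm, never from a script. Its argument "steps" is a list of rows, each a list of 4 numbers: the shift along the tool's x, y, z in units of 50 mm (1.0 is 50 mm), then the turn about the tool's x in units of 8 degrees (1.0 is 8 degrees). A call has 1 to 20 rows; each row shifts and turns the commanded pose from where the row before left it, along the tool's axes as they then stand; what a row does not reach is not made up. A row lasts 1/8 s, in which the tool goes at most 62.5 mm and 10.7 degrees, less where a joint would pass 70% of its speed; a pose out of reach is approached as far as the arm can. A call is refused whole if a number of a shift passes 1 or a number of a turn 1, either way. A call with a gripper value outside its range is refused whole. "jaw" is the closure, from 0 (fully open) to 1 (shut), set as the call begins (left out, the last holds). The fingers move at their own pace and stop on an object; the grip force is fixed at half the most. Time passes only in rows, so rows that do not move let the fingers close. It gives the time, the measured TCP pose, the force and the opening at its end, in the units of the state.
- state(): the state, without advancing time (a new reading comes with each control period).
- read_camera(name): name is "side" or "top" or "wrist"; returns the picture (420x560x3 uint8, red, green, blue); there is no depth.
- camera_info(name): a dict with "mtx" (3x3 intrinsics, pixels), "k1" (the pictures are not rectified: a ray, as slopes to the right and down, at radius r is drawn at 1 + k1 r^2 times it, then the intrinsics apply), "eye" and "attitude" of the camera in the world; the wrist camera has in their place "hand_eye" (4x4, takes a point from camera to tool coordinates, whose origin is the TCP and whose axes are the tool frame's). Camera axes: x right, y down, z forward; pixel columns grow to the right and rows downward; lengths in mm; the calibration is good to about 2 mm. A picture is of the moment at which its call begins: read the wrist's pose just before it. camera_info takes no time and is no camera call.
- job_done(): hands the job in, once; it reports no verdict.
The state is a dict: "t": time; "joints": joint angles; "qvel": joint speeds; "tau": joint torques, N m; "eef_pos": TCP position; "tcp_rot": TCP orientation; "ft_force": force on the tool from outside, world axes, zero at the start; "moment": the same for the moment, N m; "opening": opening from 0.0 (shut) to 1.0 (fully open).
Only numpy, scipy, OpenCV 4.12 (cv2) and the standard library are available. Lean on these libraries where they do the work, as an engineer would, in place of code of your own. Each camera call takes 0.05 s, during which the arm holds its last target.

## Working session

There is one attempt and no reset: what is moved stays moved. The work goes in short steps, Python scripts to look and compute and a tool call to move; the robot and the scene stay as the last step left them, time stands still between calls to the robot, and variables do not carry over. Pictures are saved under pics/ and viewed, and the job is handed in when it is done.

Besides the shell and the picture viewer there is one more tool, called after "Call:" as name(argument=value, ...) on one line, values as JSON. step_arm: Moves the arm, as the interface text tells. Its arguments: {"type":"object","properties":{"steps":{"type":"array","items":{"type":"array","items":{"type":"number"}}},"jaw":{"type":"number"}},"required":["steps"]}

```bash
ls; mkdir -p pics
python3 - <<'E'
from cell import *
import cv2
print(state())
for n in ["side","top","wrist"]:
    i=camera_info(n); print(n,i)
    cv2.imwrite(f"pics/{n}0.png",read_camera(n)[:,:,::-1])
E
```

```text
pics
{'t': 0.0, 'joints': array([-1.34161875e+00,  4.91557062e-01,  1.55947821e+00, -9.14671097e-06,
        1.09171623e+00, -1.05602015e-01]), 'qvel': array([-0.00027867, -0.00220533,  0.00066639,  0.00117257, -0.00081071,
        0.00020264]), 'tau': array([-4.43104454e-06, -6.12651944e+01, -2.58190316e+01,  6.92755077e-02,
        4.81525704e-02, -9.32353782e-05]), 'eef_pos': array([ 205.30871816, -590.03783018,  214.05340469]), 'tcp_rot': array([-1.66939835,  1.56963745,  1.80697811]), 'ft_force': array([-0.19491199,  0.41813178, -0.00170689]), 'moment': array([ 0.02728302, -0.01082982, -0.007727  ]), 'opening': 0.9989510566924898}
side {'mtx': array([[472.94269132,   0.        , 276.23408755],
       [  0.        , 472.94269132, 211.05024331],
       [  0.        ,   0.        ,   1.        ]]), 'k1': -0.01279665954558578, 'eye': array([-207.27537085,  910.37720647,  888.61109272]), 'attitude': array([-2.16120355e+00,  2.31004645e-03, -2.47218899e+00])}
top {'mtx': array([[520.36698887,   0.        , 277.11223169],
       [  0.        , 520.36698887, 207.62919548],
       [  0.        ,   0.        ,   1.        ]]), 'k1': -0.033835752140902946, 'eye': array([ 294.23388661,    3.22519494, 1548.69841994]), 'attitude': array([-2.99333118, -0.00380081, -1.56388027])}
wrist {'mtx': array([[312.62298749,   0.        , 279.28538261],
       [  0.        , 312.62298749, 208.3719957 ],
       [  0.        ,   0.        ,   1.        ]]), 'k1': -0.03514795067655948, 'hand_eye': array([[-1.31076797e-04, -2.92899622e-01,  9.56143187e-01,
        -1.69754292e+02],
       [ 9.99999148e-01, -1.28019380e-03, -2.55078525e-04,
         4.55813024e-01],
       [ 1.29876098e-03,  9.56142339e-01,  2.92899540e-01,
        -8.23166453e+01],
       [ 0.00000000e+00,  0.00000000e+00,  0.00000000e+00,
         1.00000000e+00]])}
```

View pics/side0.png

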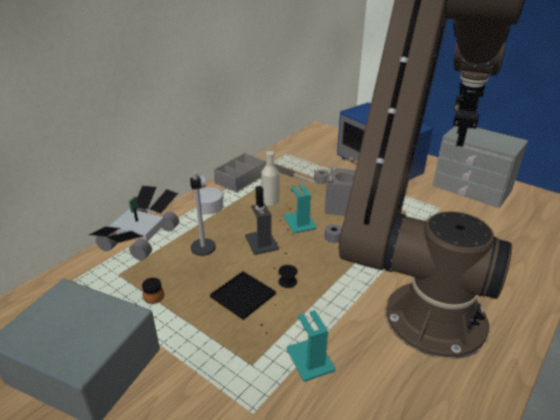

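View pics/top0.png

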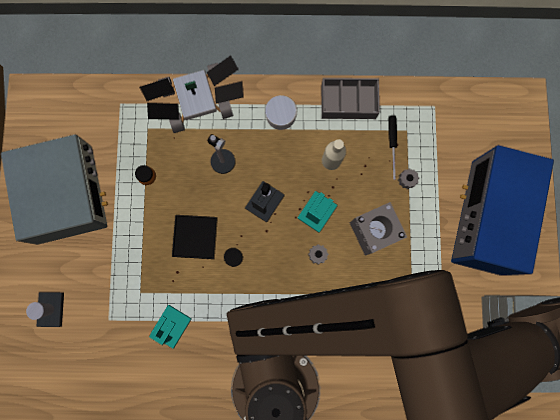

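View pics/wrist0.png

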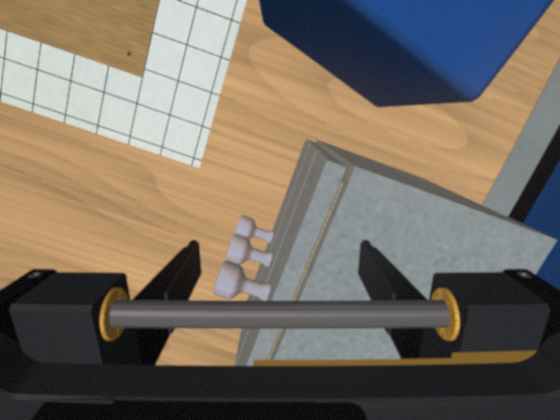

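```bash
cat > h.py <<'E'
import numpy as np, cv2
from scipy.spatial.transform import Rotation as Ro
from cell import *
def R(e): return Ro.from_euler('xyz',e).as_matrix()
def cam(n,st=None):
    i=camera_info(n)
    if n=="wrist":
        T=np.eye(4);T[:3,:3]=R(st['tcp_rot']);T[:3,3]=st['eef_pos']
        T=T@i['hand_eye']; return i,T[:3,:3],T[:3,3]
    return i,R(i['attitude']),np.array(i['eye'])
def ray(n,uv,st=None):
    i,A,e=cam(n,st);m=i['mtx']
    d=np.array([(uv[0]-m[0,2])/m[0,0],(uv[1]-m[1,2])/m[1,1]]);x=d.copy()
    for _ in range(20): x=d/(1+i['k1']*(x@x))
    v=A@np.array([x[0],x[1],1]);return e,v/np.linalg.norm(v)
def onz(n,uv,z,st=None):
    e,v=ray(n,uv,st);return e+v*(z-e[2])/v[2]
def proj(n,p,st=None):
    i,A,e=cam(n,st);c=A.T@(np.array(p,float)-e);x=c[:2]/c[2];x=x*(1+i['k1']*(x@x))
    m=i['mtx'];return np.array([m[0,0]*x[0]+m[0,2],m[1,1]*x[1]+m[1,2]])
def two(n1,u1,n2,u2,s1=None,s2=None):
    e1,v1=ray(n1,u1,s1);e2,v2=ray(n2,u2,s2)
    M=np.stack([v1,-v2],1);s=np.linalg.lstsq(M,e2-e1,rcond=None)[0]
    a=e1+v1*s[0];b=e2+v2*s[1];return (a+b)/2,np.linalg.norm(a-b)
def crop(src,dst,x0,y0,x1,y1,k):
    im=cv2.imread(src)[y0:y1,x0:x1];cv2.imwrite(dst,cv2.resize(im,None,fx=k,fy=k,interpolation=cv2.INTER_CUBIC))
E
python3 - <<'E'
from h import *
crop('pics/top0.png','pics/t_a.png',160,120,420,280,3)
crop('pics/side0.png','pics/s_a.png',200,140,400,320,4)
st=state();print(np.round(R(st['tcp_rot']),3))
E
```

```text
[[-0.     0.329 -0.944]
 [ 0.001 -0.944 -0.329]
 [-1.    -0.001 -0.   ]]
```

View pics/t_a.png

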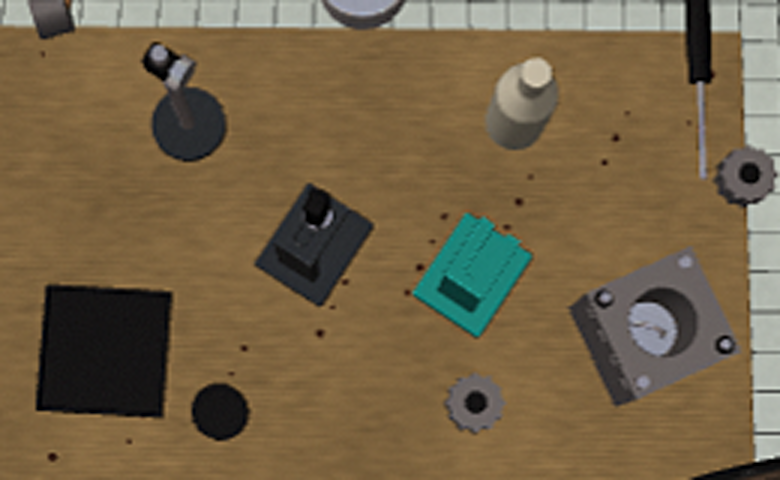

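View pics/s_a.png

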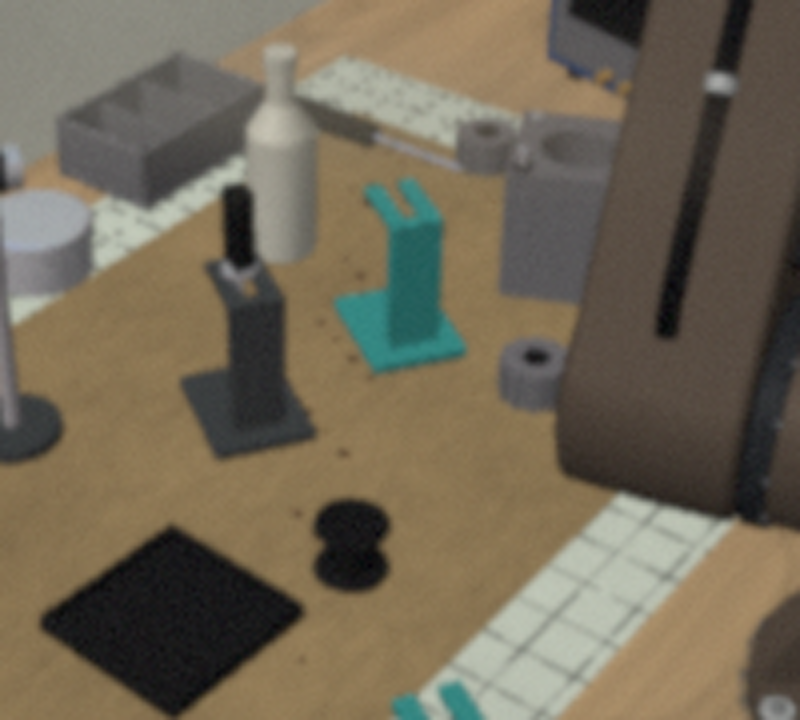

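Run:
```python
from h import *
c=lambda x,y:(x/3+160,y/3+120)
f=lambda nm,x,y,z:print(nm,np.round(onz('top',c(x,y),z)[:2],1))
for p in [(690,250),(738,352),(618,404),(588,294)]: f('housing',*p,120)
f('pinA',604,297,130);f('pinB',725,345,130);f('scr',685,262,123);f('scr',643,382,123)
f('canc',653,328,38)
for p in [(47,286),(172,292),(163,416),(37,410)]: f('tray',*p,14)
for p in [(318,184),(373,227),(321,305),(256,264)]: f('standbase',*p,4)
f('handletop',318,192,195)
f('post',190,125,3);f('posthead',165,62,262);f('bottletop',538,72,190);f('spool',220,411,42);f('jar',0,0,0);f('wheel',475,403,34);f('turq',472,275,60)
print(onz('top',(145,174),50),onz('top',(281,112),52))
```

```text
housing [ 522.1 -315.2]
housing [ 427.4 -357.2]
housing [ 379.  -245.6]
housing [ 480.2 -219.6]
pinA [ 476.3 -232.7]
pinB [ 432.8 -342.9]
scr [ 510.3 -309.6]
scr [ 399.  -268.3]
canc [ 458.  -295.3]
tray [498.  300.8]
tray [493.  176.5]
tray [370.4 182.5]
tray [375.3 306.4]
standbase [605.1  33.1]
standbase [561.6 -22.5]
standbase [482.3  28.9]
standbase [523.1  94.3]
handletop [559.5  29.3]
post [665.4 163.6]
posthead [657.9 159.3]
bottletop [ 671.7 -166.9]
spool [374.2 124.5]
jar [796.9 363. ]
wheel [ 384.2 -121.7]
turq [ 505.7 -117.2]
[615.31611498 388.76143803  50.        ] [807.36857352 -10.55450094  52.        ]
```

Call:
step_arm(steps=[[-0.4, -0.68, -0.63, 0], [-0.4, -0.68, -0.63, 0], [-0.4, -0.68, -0.63, 0], [-0.4, -0.68, -0.63, 0], [0, -0.28, -0.82, 0], [0, -0.28, -0.82, 0], [0, -0.28, -0.82, 0], [0, -0.28, -0.82, 0], [0, -0.28, -0.82, 0], [0, 0, 0, 0], [0, 0, 0, 0]])

```text
t: 1.52
eef_pos: [450.0, -287.1, 294.4]
tcp_rot: [-0.445, 1.57, 3.032]
ft_force: [0.4, 0.6, 0.2]
opening: 0.999
```

```bash
cat >> h.py <<'E'
def snap(n,name):
    st=state();im=read_camera(n);cv2.imwrite(f'pics/{name}.png',im[:,:,::-1]);
    import pickle;pickle.dump(st,open(f'pics/{name}.pkl','wb'));return st
def ld(name):
    import pickle;return pickle.load(open(f'pics/{name}.pkl','rb'))
E
python3 - <<'E'
from h import *
st=snap('wrist','w1');print(st['eef_pos'],R(st['tcp_rot']).round(3)[:,2],st['joints'])
E
```

```text
[ 449.96837633 -287.08213115  294.42818772] [-0.944 -0.329  0.001] [-6.91520731e-01  2.84516727e-01  1.66940286e+00 -3.32183994e-04
  1.18814133e+00  5.44080979e-01]
```

View pics/w1.png

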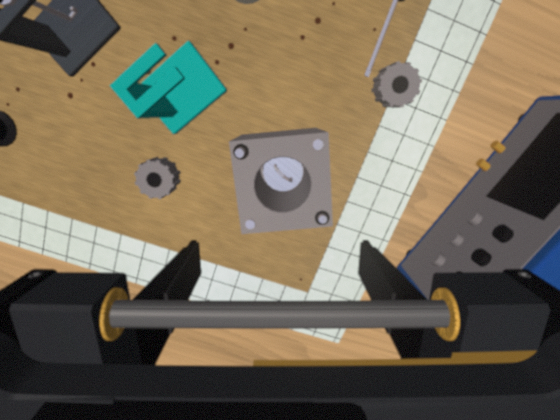

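Run:
```python
from h import *
crop('pics/w1.png','pics/w1c.png',220,120,345,245,6)
```

```text
(no output)
```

View pics/w1c.png

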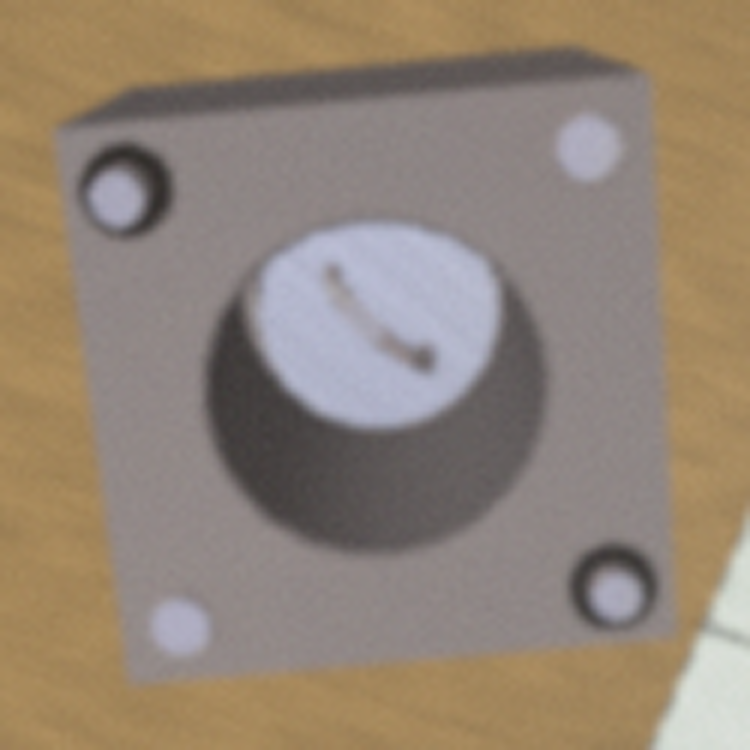

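Run:
```python
from h import *
st=ld('w1')
c=lambda x,y:(x/6+220,y/6+120)
f=lambda x,y,z:onz('wrist',c(x,y),z,st)[:2]
A=f(116,198,136);B=f(614,594,128);s1=f(588,148,123);s2=f(181,627,123)
print(A,B,s1,s2,(A+B)/2,(s1+s2)/2,np.linalg.norm(A-B),np.linalg.norm(s1-s2))
print('diag yaw',np.degrees(np.arctan2(*(A-B)[::-1]))-45, np.degrees(np.arctan2(*(s1-s2)[::-1])))
for p in [(58,130),(650,73),(678,635),(130,683)]: print('corner',f(*p,120))
b1=f(205,390,120);b2=f(548,385,120);print('bore x',b1,b2)
p=f(333,268,38);q=f(425,364,38);print('feet',p,q,(p+q)/2,np.linalg.norm(p-q),np.degrees(np.arctan2(*(p-q)[::-1])))
print('apex?',f(375,320,68), 'can',f(373,325,38))
```

```text
[ 476.20747104 -234.24218849] [ 434.5844444  -344.62022094] [ 510.44618314 -310.57351916] [ 399.45638165 -269.22118903] [ 455.39595772 -289.43120472] [ 454.9512824 -289.8973541] 117.96519145746322 118.44302951971702
diag yaw 24.33878124329128 -20.434273996246965
corner [ 481.94241882 -219.46366122]
corner [ 526.33587178 -316.72792208]
corner [ 428.57469581 -361.56752141]
corner [ 383.83998802 -263.33938139]
bore x [ 444.89228814 -259.27435131] [ 466.90170762 -319.75479244]
feet [ 461.77118351 -277.86764677] [ 447.65400667 -305.22126484] [ 454.71259509 -291.5444558 ] 30.781733275769323 62.70178341254299
apex? [ 458.81877381 -288.73954487] can [ 452.33434189 -290.83334208]
```

```bash
cat >> h.py <<'E'
def rows(st,d,turn,n):
    """world shift d, turn (units of 8deg total) in n rows -> rows in tool axes"""
    M=R(st['tcp_rot']);out=[];d=np.array(d,float)
    for k in range(n):
        out.append([round(float(v),2) for v in (M.T@(d/n))/50]+[round(turn/n,2)])
        M=M@Ro.from_euler('x',np.radians(out[-1][3]*8)).as_matrix()
    return out
def A(st): 
    z=R(st['tcp_rot'])[:,2];return np.degrees(np.arctan2(z[1],z[0]))
E
python3 - <<'E'
from h import *
st=state();print(rows(st,[109,316,0],-125.8/8,16))
E
```

```text
[[-0.0, -0.33, -0.26, -0.98], [-0.0, -0.29, -0.3, -0.98], [-0.0, -0.25, -0.34, -0.98], [-0.0, -0.2, -0.37, -0.98], [-0.0, -0.15, -0.39, -0.98], [-0.0, -0.09, -0.41, -0.98], [-0.0, -0.03, -0.42, -0.98], [-0.0, 0.02, -0.42, -0.98], [-0.0, 0.08, -0.41, -0.98], [-0.0, 0.13, -0.4, -0.98], [-0.0, 0.19, -0.37, -0.98], [-0.0, 0.24, -0.34, -0.98], [-0.0, 0.28, -0.31, -0.98], [-0.0, 0.32, -0.27, -0.98], [-0.0, 0.35, -0.22, -0.98], [-0.0, 0.38, -0.17, -0.98]]
```

Call:
step_arm(steps=[[0, -0.33, -0.26, -0.98], [0, -0.29, -0.3, -0.98], [0, -0.25, -0.34, -0.98], [0, -0.2, -0.37, -0.98], [0, -0.15, -0.39, -0.98], [0, -0.09, -0.41, -0.98], [0, -0.03, -0.42, -0.98], [0, 0.02, -0.42, -0.98], [0, 0.08, -0.41, -0.98], [0, 0.13, -0.4, -0.98], [0, 0.19, -0.37, -0.98], [0, 0.24, -0.34, -0.98], [0, 0.28, -0.31, -0.98], [0, 0.32, -0.27, -0.98], [0, 0.35, -0.22, -0.98], [0, 0.38, -0.17, -0.98], [0, 0, 0, 0], [0, 0, 0, 0]])

```text
t: 3.82
eef_pos: [559.1, 28.5, 294.6]
tcp_rot: [-1.374, 1.57, -1.995]
ft_force: [0.1, 0.1, -0.2]
opening: 1.003
```

Run:
```python
from h import *
st=snap('wrist','w2');print(st['eef_pos'],A(st),st['joints'])
```

```text
[559.07750513  28.45776269 294.60651834] -35.58120073032979 [-6.69778275e-02  3.24552074e-01  1.60968716e+00 -3.47234227e-04
  1.20747476e+00 -1.01664162e+00]
```

View pics/w2.png

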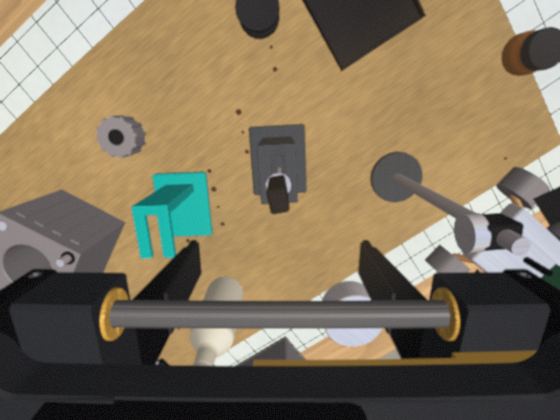

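Run:
```python
from h import *
crop('pics/w2.png','pics/w2c.png',240,115,320,220,7)
```

```text
(no output)
```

View pics/w2c.png

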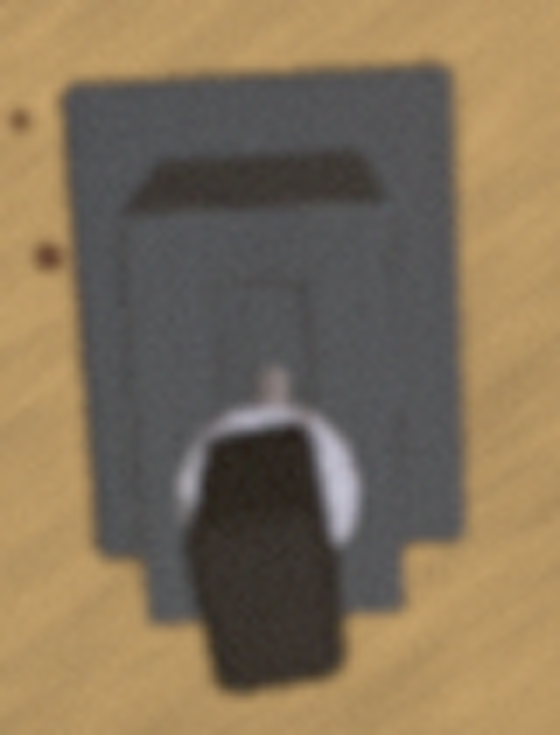

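Run:
```python
from h import *
st=ld('w2')
c=lambda x,y:(x/7+240,y/7+115)
f=lambda x,y,z:onz('wrist',c(x,y),z,st)[:2]
P=[f(*p,195) for p in [(195,537),(327,525),(345,670),(224,690)]]
print(np.round(P,1),np.mean(P,0))
ang=lambda a,b:np.degrees(np.arctan2(*(b-a)[::-1]))
print('handle x:',ang(P[0],P[3]),ang(P[1],P[2]),'y-90',ang(P[0],P[1])-90,ang(P[3],P[2])-90)
a,b=f(150,622,125),f(403,608,125);print('armtips',a,b,ang(a,b)-90,(a+b)/2,np.linalg.norm(a-b))
a,b=f(65,92,6),f(448,66,6);c1,d=f(100,552,6),f(462,538,6);print('base',ang(a,b)-90,ang(c1,d)-90,ang(a,c1),ang(b,d))
a,b=f(120,214,125),f(388,205,125);print('col back',(a+b)/2,ang(a,b)-90,np.linalg.norm(a-b))
a,b=f(178,500,131),f(360,480,131);print('collar',(a+b)/2,np.linalg.norm(a-b))
```

```text
[[539.5  28.7]
 [548.   43.2]
 [565.   34. ]
 [558.1  19.8]] [552.67499876  31.44089845]
handle x: -25.799545183142875 -28.37473396148493 y-90 -30.29588480063171 -25.786842776401087
armtips [559.10144745   2.1997963 ] [580.95547611  36.72256473] -32.33513301781037 [570.02846178  19.46118051] 40.85853776704864
base -31.884191257329313 -33.34962400090957 -32.712126083123906 -32.637101991252614
col back [515.64646983  54.23439425] -33.7553502424015 41.001682716815054
collar [551.52248818  31.30451396] 28.52126563214083
```

Run:
```python
from h import *
st=state();print(rows(st,[552.2-st['eef_pos'][0],31.3-st['eef_pos'][1],0],-1.0,1))
```

```text
[[-0.0, -0.03, -0.15, -1.0]]
```

Call:
step_arm(steps=[[0, -0.03, -0.15, -1], [0.5, 0, 0, 0], [0.7, 0, 0, 0], [0.7, 0, 0, 0], [0.7, 0, 0, 0], [0.41, 0, 0, 0], [0, 0, 0, 0], [0, 0, 0, 0]])

```text
t: 4.88
eef_pos: [552.8, 32.2, 145.1]
tcp_rot: [0.341, 1.57, -0.138]
ft_force: [-0.1, 0.9, 0.7]
opening: 1.001
```

Run:
```python
from h import *
st=snap('wrist','w3');print(st['eef_pos'],A(st),st['ft_force'])
crop('pics/w3.png','pics/w3c.png',140,150,420,360,2.8)
```

```text
[552.7711721   32.1656311  145.05790365] -27.44782996821535 [-0.0872754   0.88522011  0.70560962]
```

View pics/w3c.png

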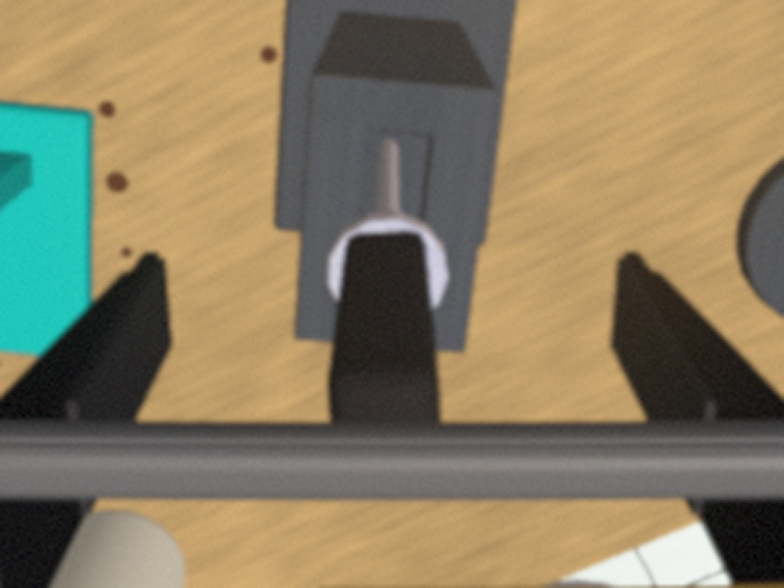

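Call:
step_arm(steps=[[0, 0, 0, 0], [0, 0, 0, 0], [0, 0, 0, 0], [0, 0, 0, 0], [0, 0, 0, 0], [0, 0, 0, 0], [0, 0, 0, 0], [0, 0, 0, 0]], jaw=1)

```text
t: 5.92
eef_pos: [552.4, 32.6, 144.1]
tcp_rot: [-1.691, 1.571, -2.168]
ft_force: [0.3, -0.2, -0.3]
opening: 0.216
```

Call:
step_arm(steps=[[0, 0, 0, 0], [0, 0, 0, 0]])

```text
t: 6.18
eef_pos: [552.3, 32.6, 144.1]
tcp_rot: [-1.687, 1.571, -2.165]
ft_force: [0.2, -0.2, -1.0]
opening: 0.186
```

Run:
```python
from h import *
st=snap('wrist','w4');print(st['eef_pos'],A(st),st['ft_force'],st['opening'])
crop('pics/w4.png','pics/w4c.png',140,150,420,360,2.8)
```

```text
[552.32326101  32.64352222 144.07068717] -27.377838706135044 [ 0.22239527 -0.2203925  -1.03515478] 0.18647073735054806
```

View pics/w4c.png

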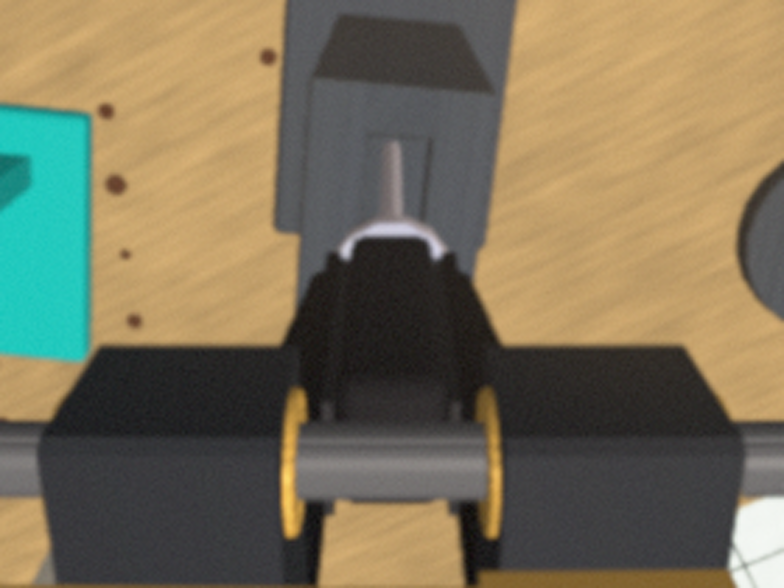

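Call:
step_arm(steps=[[-0.1, 0, 0, 0], [-0.1, 0, 0, 0], [0, -0.03, 0.3, 0], [0, -0.03, 0.35, 0], [0, -0.03, 0.35, 0], [-0.5, 0, 0, 0], [-0.8, 0, 0, 0], [-0.9, 0, 0, 0], [-0.7, 0, 0, 0], [0, 0, 0, 0]])

```text
t: 7.48
eef_pos: [596.1, 5.0, 301.5]
tcp_rot: [0.352, 1.566, -0.127]
ft_force: [-0.0, -0.3, -2.0]
opening: 0.188
```

Run:
```python
from h import *
st=snap('wrist','w5');print(st['eef_pos'],A(st),st['ft_force'],st['opening'])
snap('side','s5');snap('top','t5')
crop('pics/w5.png','pics/w5c.png',140,120,420,320,2.8)
crop('pics/side5.png' if 0 else 'pics/s5.png','pics/s5c.png',150,60,430,260,2.8)
print(rows(st,[469.8-st['eef_pos'][0],-230.9-st['eef_pos'][1],0],0,6))
```

```text
[596.0831916    5.04622848 301.51838008] -27.399051776122754 [-0.03131676 -0.29857313 -2.00592889] 0.18762823063150175
[[-0.0, -0.89, -0.01, 0.0], [-0.0, -0.89, -0.01, 0.0], [-0.0, -0.89, -0.01, 0.0], [-0.0, -0.89, -0.01, 0.0], [-0.0, -0.89, -0.01, 0.0], [-0.0, -0.89, -0.01, 0.0]]
```

View pics/w5c.png

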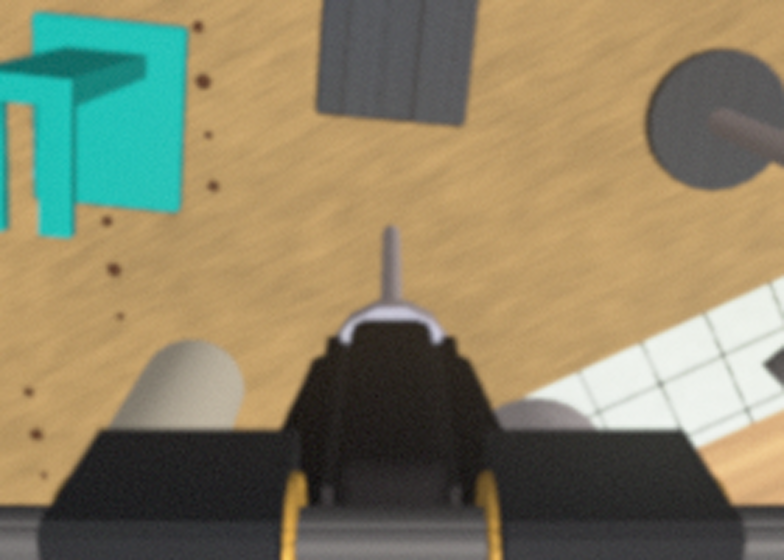

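View pics/s5c.png

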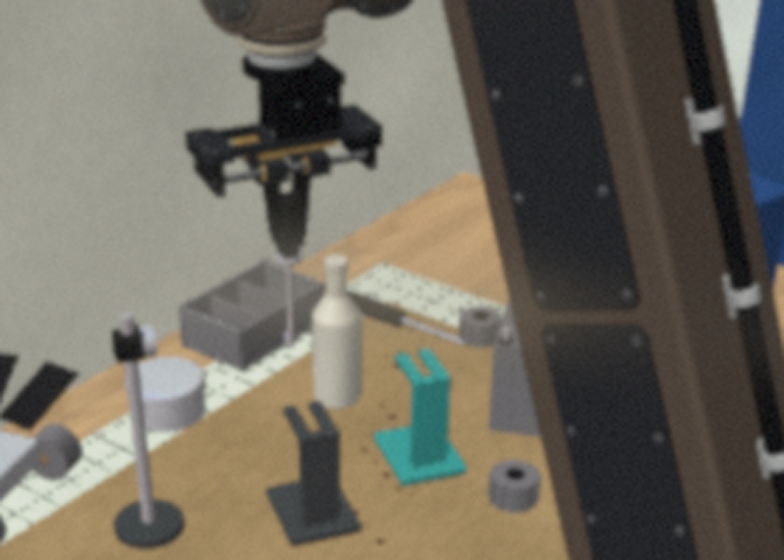

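Run:
```python
from h import *
st=ld('w5');M=R(st['tcp_rot'])
for o in [-2,0,.5,2,4]:
  for x in (119,121.6): print(o,x,proj('wrist',st['eef_pos']+M@np.array([x,0,-3+o]),st).round(1))
  print(' collar', proj('wrist',st['eef_pos']+M@np.array([13.1,0,-14+o]),st).round(1))
```

```text
-2 119 [280.3 198.2]
-2 121.6 [280.3 197.5]
 collar [280.7 225.3]
0 119 [280.3 200.2]
0 121.6 [280.3 199.5]
 collar [280.7 228.3]
0.5 119 [280.3 200.8]
0.5 121.6 [280.3 200. ]
 collar [280.7 229.1]
2 119 [280.3 202.3]
2 121.6 [280.3 201.5]
 collar [280.7 231.3]
4 119 [280.3 204.3]
4 121.6 [280.3 203.5]
 collar [280.7 234.3]
```

Call:
step_arm(steps=[[0, -0.8, -0.02, 0], [0, -0.9, -0.02, 0], [0, -0.95, -0.02, 0], [0, -0.95, -0.02, 0], [0, -0.9, 0, 0], [0, -0.82, 0, 0], [0, 0, 0, 0], [0, 0, 0, 0]])

```text
t: 8.62
eef_pos: [468.8, -228.4, 298.3]
tcp_rot: [2.905, 1.569, 2.426]
ft_force: [0.2, 0.5, -1.6]
opening: 0.189
```

Run:
```python
from h import *
st=snap('wrist','w6');print(st['eef_pos'],A(st),st['ft_force'],st['opening'])
crop('pics/w6.png','pics/w6c.png',140,120,420,320,2.8)
print(rows(st,[469.4-st['eef_pos'][0],-230.7-st['eef_pos'][1],0],0,1))
```

```text
[ 468.83961923 -228.4373287   298.27279754] -27.409538666744734 [ 0.21757766  0.50047362 -1.58401576] 0.18881966767945857
[[-0.0, -0.04, 0.03, 0.0]]
```

View pics/w6c.png

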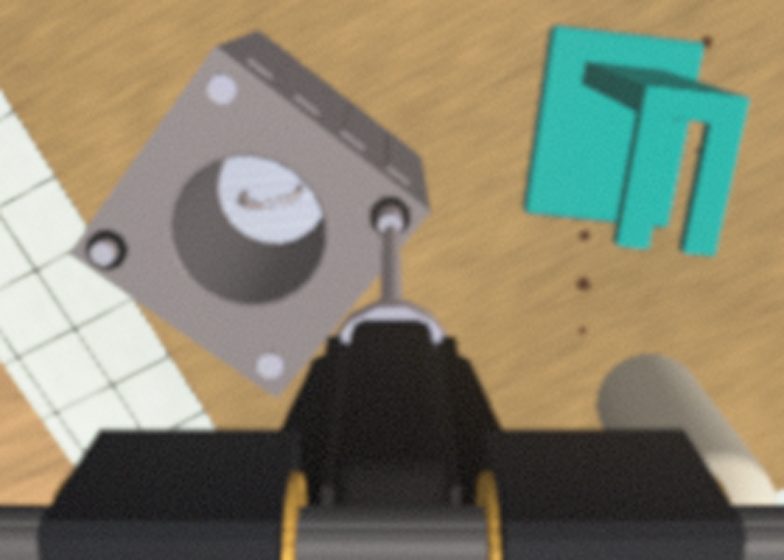

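Call:
step_arm(steps=[[0, -0.04, 0.03, 0], [0.36, 0, 0, 0], [0.34, 0, 0, 0], [0, 0, 0, 0], [0, 0, 0, 0]])

```text
t: 9.3
eef_pos: [469.7, -231.0, 264.7]
tcp_rot: [-0.159, 1.57, -0.636]
ft_force: [-0.2, -0.3, -0.2]
opening: 0.191
```

Run:
```python
from h import *
st=snap('wrist','w7');print(st['eef_pos'],A(st),st['ft_force'],st['moment'])
crop('pics/w7.png','pics/w7c.png',140,120,420,320,2.8)
st=ld('w6');c=lambda x,y:(x/2.8+140,y/2.8+120)
crop('pics/w6.png','pics/w6d.png',210,165,260,210,12)
```

```text
[ 469.66783327 -231.01105386  264.72509692] -27.33992786572673 [-0.2090038  -0.29043913 -0.15835035] [ 0.03909353 -0.20067497  0.04468861]
```

View pics/w7c.png

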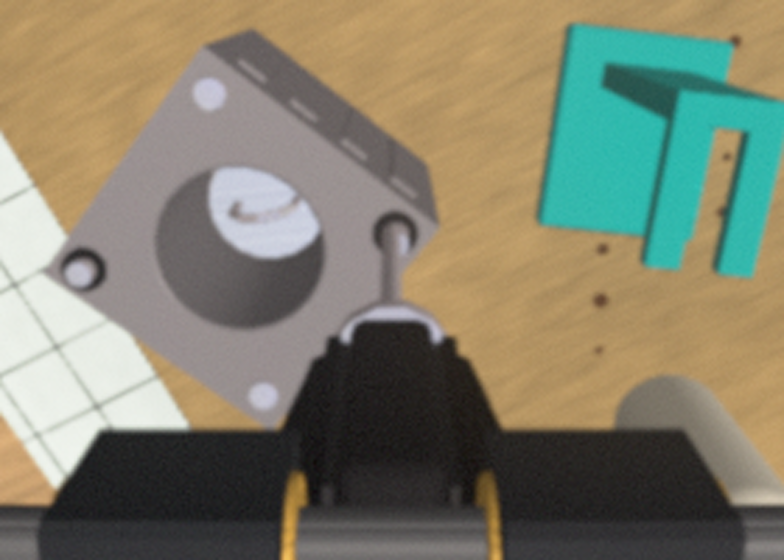

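View pics/w6d.png

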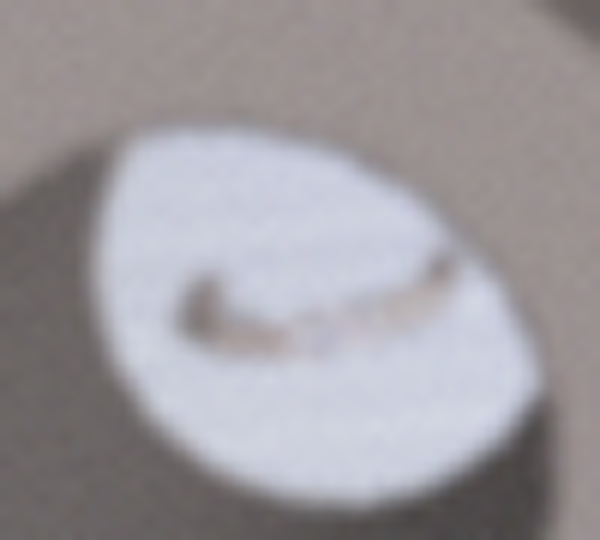

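Run:
```python
from h import *
st=ld('w6')
f=lambda x,y,z:onz('wrist',(x/12+210,y/12+165),z,st)[:2]
p,q=f(195,325,38),f(447,265,38);print(p,q,(p+q)/2,np.linalg.norm(p-q),np.degrees(np.arctan2(*(q-p)[::-1])))
print('apex',f(315,333,68))
# predicted pixels if loop y angle 62.7, center 454.5,-291
```

```text
[ 454.51645138 -306.91053627] [ 461.93745346 -276.95959007] [ 458.22695242 -291.93506317] 30.856611128386774 76.0839720321402
apex [ 457.2853474 -287.5738436]
```

Call:
step_arm(steps=[[0, 0.03, 0, 0], [0.1, 0, 0, 0], [0.08, 0, 0, 0], [0.05, 0, 0, 0], [0, 0, 0, 0], [0, 0, 0, 0]])

```text
t: 10.1
eef_pos: [470.0, -229.9, 252.8]
tcp_rot: [-0.059, 1.57, -0.537]
ft_force: [1.0, 0.8, 1.6]
opening: 0.19
```

Run:
```python
from h import *
st=snap('wrist','w8');print(st['eef_pos'],A(st),st['ft_force'],st['moment'])
print(state()['ft_force'])
crop('pics/w8.png','pics/w8c.png',240,170,320,230,9)
```

```text
[ 469.9803512  -229.8559587   252.78739483] -27.38236311694525 [0.98630909 0.76560774 1.64548613] [ 0.18291828 -0.31339258 -0.01596482]
[ 0.18918676 -0.43973961  2.17462799]
```

View pics/w8c.png

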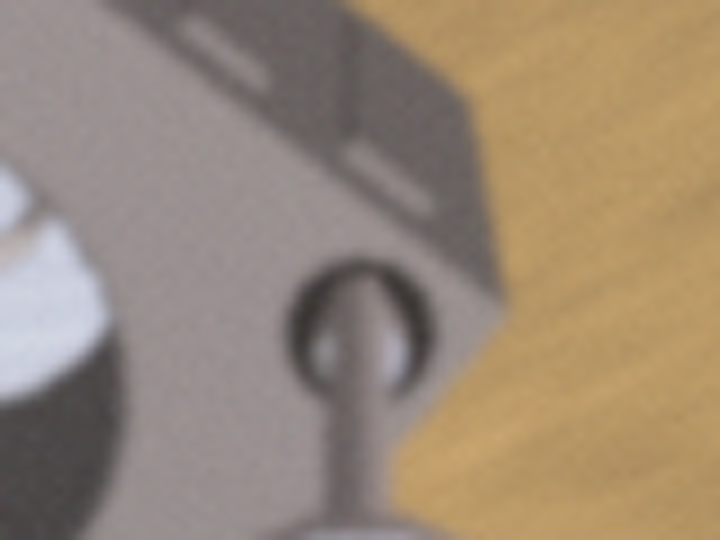

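Call:
step_arm(steps=[[0.02, 0, 0, 0], [0, 0, 0, 0], [0, 0, 0, 0]])

```text
t: 10.52
eef_pos: [470.0, -229.9, 252.1]
tcp_rot: [-0.193, 1.57, -0.67]
ft_force: [-1.2, 1.5, 6.3]
opening: 0.188
```

Run:
```python
from h import *
st=state();print(st['eef_pos'],st['ft_force']);read_camera('top')
st=state();print(st['eef_pos'],st['ft_force']);read_camera('top')
st=state();print(st['eef_pos'],st['ft_force'])
```

```text
[ 470.00105665 -229.87668133  252.149919  ] [-1.17456477  1.47311066  6.30681622]
[ 470.02135587 -229.85447475  252.14723722] [-0.27415565  1.0725858   6.82133419]
[ 469.99619085 -229.86565511  252.15301402] [-0.61465402  0.26269641  6.32039273]
```

Call:
step_arm(steps=[[-0.65, 0, 0, 0], [0, -0.7, 0.09, 0], [0, -0.9, 0.1, 0], [0, -0.75, 0.08, 0], [0.3, 0, 0, 0], [0.2, 0, 0, 0], [0, 0, 0, 0], [0, 0, 0, 0]])

```text
t: 11.62
eef_pos: [428.3, -339.8, 259.4]
tcp_rot: [-0.42, 1.57, -0.897]
ft_force: [0.2, -0.2, -0.9]
opening: 0.184
```

Run:
```python
from h import *
st=snap('wrist','w9');print(st['eef_pos'],A(st),st['ft_force'])
print(rows(st,[428.2-st['eef_pos'][0],-340.4-st['eef_pos'][1],0],0,1))
crop('pics/w9.png','pics/w9c.png',200,120,400,270,4)
```

```text
[ 428.32658828 -339.76079274  259.39073203] -27.31443020705038 [ 0.19037458 -0.19473949 -0.9400641 ]
[[0.0, -0.01, 0.0, 0.0]]
```

View pics/w9c.png

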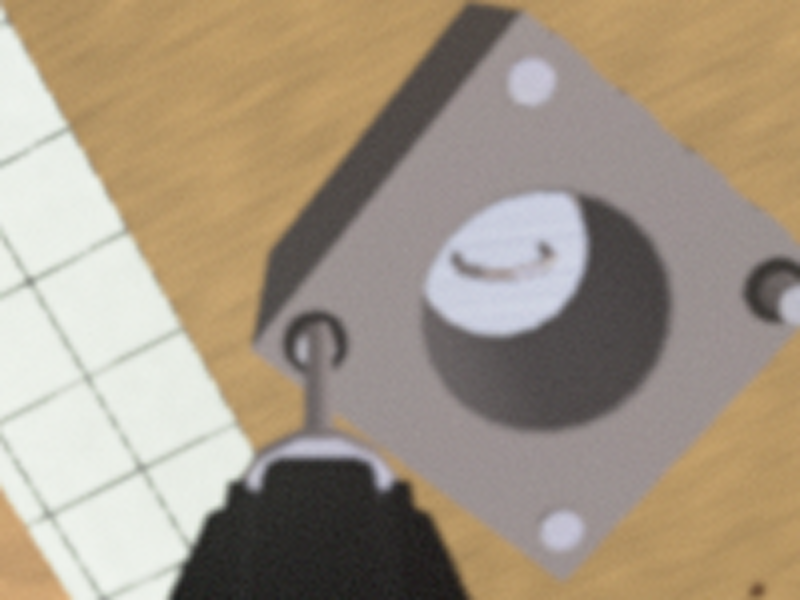

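Call:
step_arm(steps=[[0.15, -0.02, 0, 0], [0.13, 0, 0, 0], [0.02, 0, 0, 0], [0, 0, 0, 0], [0, 0, 0, 0]])

```text
t: 12.3
eef_pos: [427.5, -341.3, 244.3]
tcp_rot: [-0.148, 1.57, -0.626]
ft_force: [0.4, 0.6, 3.7]
opening: 0.189
```

Run:
```python
from h import *
st=snap('wrist','w10');print(st['eef_pos'],A(st),st['ft_force']);read_camera('top')
st=state();print(st['eef_pos'],st['ft_force'])
crop('pics/w10.png','pics/w10c.png',200,120,400,270,4)
```

```text
[ 427.54997284 -341.31550391  244.30091574] -27.38047934659351 [0.41516394 0.55941329 3.67616787]
[ 427.52601963 -341.32924785  244.27534561] [0.64876137 1.17904231 3.38230494]
```

View pics/w10c.png

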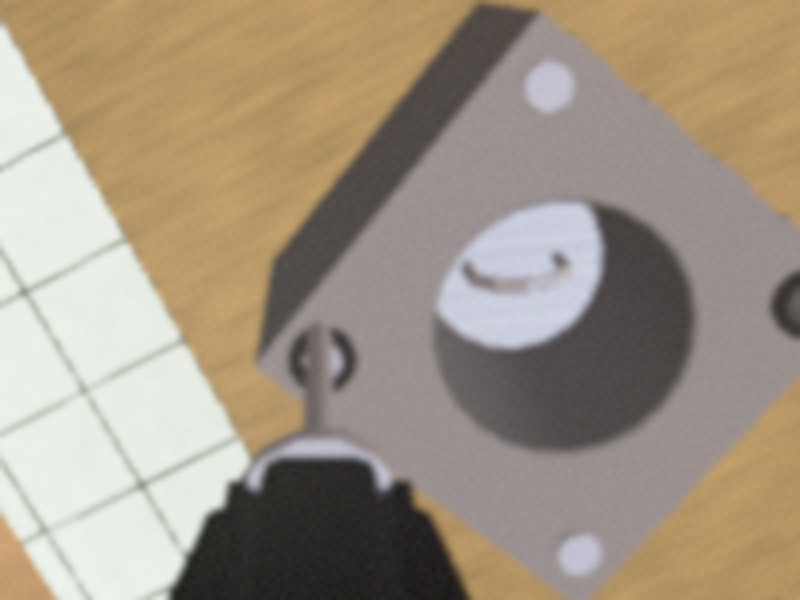

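Run:
```python
from h import *
crop('pics/w9.png','pics/w9d.png',300,165,350,205,14)
crop('pics/w10.png','pics/w10d.png',305,168,355,208,14)
a=cv2.imread('pics/w9d.png');b=cv2.imread('pics/w10d.png');cv2.imwrite('pics/w910.png',cv2.resize(np.vstack([a,b]),(375,600)))
```

```text
(no output)
```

View pics/w10d.png

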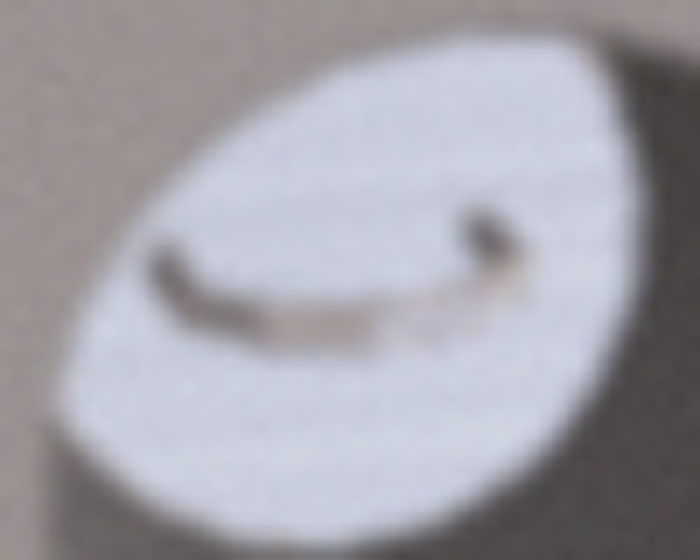

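View pics/w9d.png

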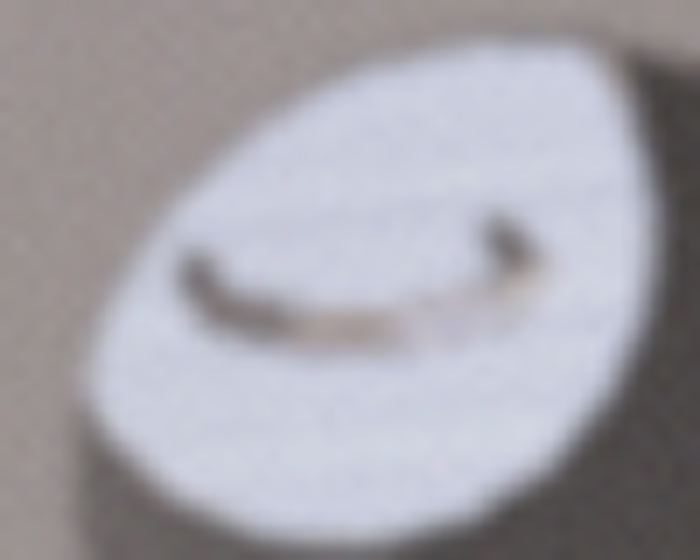

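Run:
```python
from h import *
def go(nm,s,o,p,q,z=38):
    st=ld(nm);f=lambda a,z:onz('wrist',(a[0]/s+o[0],a[1]/s+o[1]),z,st)[:2]
    a,b=f(p,z),f(q,z);print(nm,a,b,(a+b)/2,np.linalg.norm(a-b),np.degrees(np.arctan2(*(b-a)[::-1])))
go('w10',14,(305,168),(163,255),(478,222))
go('w9',14,(300,165),(192,262),(498,225))
go('w6',12,(210,165),(205,290),(445,258))
go('w1',6,(220,120),(425,362),(333,268))
# apex triangulation: mid of the arc lower band, wire centre height ~68 -> project plane
for nm,s,o,p in [('w10',14,(305,168),(335,325)),('w9',14,(300,165),(360,328)),('w6',12,(210,165),(320,330)),('w1',6,(220,120),(375,325))]:
    st=ld(nm);print('apex',nm,onz('wrist',(p[0]/s+o[0],p[1]/s+o[1]),69,st)[:2])
```

```text
w10 [ 451.08980909 -302.98768288] [ 461.15125099 -277.12340108] [ 456.12053004 -290.05554198] 27.752363611674042 68.74351019524524
w9 [ 450.98488508 -303.27037221] [ 460.68569268 -276.99741797] [ 455.83528888 -290.13389509] 28.00667407121233 69.7342555214171
w6 [ 451.39649548 -303.72615793] [ 461.09474269 -276.75838376] [ 456.24561908 -290.24227084] 28.65862597020356 70.2202193213169
w1 [ 448.85010479 -303.11705696] [ 462.50218918 -275.94234815] [ 455.67614699 -289.52970255] 30.4112513242425 63.32587032741412
apex w10 [ 454.75457644 -293.15872753]
apex w9 [ 455.00647459 -293.04453972]
apex w6 [ 457.09106573 -286.67860859]
apex w1 [ 458.65288729 -287.15887171]
```

Run:
```python
from h import *
st=state();print(rows(st,[436.8-st['eef_pos'][0],-281.7-st['eef_pos'][1],0],-.8,2))
```

```text
[[-0.0, 0.57, -0.19, -0.4], [-0.0, 0.58, -0.16, -0.4]]
```

Call:
step_arm(steps=[[-0.5, 0, 0, 0], [0, 0.57, -0.19, -0.4], [0, 0.58, -0.16, -0.4], [0, 0, 0, 0], [0, 0, 0, 0]])

```text
t: 13.02
eef_pos: [436.6, -282.3, 268.9]
tcp_rot: [-2.35, 1.57, -2.717]
ft_force: [1.3, -0.3, -1.6]
opening: 0.19
```

Run:
```python
from h import *
st=snap('wrist','w11');print(st['eef_pos'],A(st),st['ft_force'])
crop('pics/w11.png','pics/w11c.png',200,120,400,270,4)
print(rows(st,[436.8-st['eef_pos'][0],-281.7-st['eef_pos'][1],0],0,1))
```

```text
[ 436.62991583 -282.25059732  268.94635684] -21.002740765095865 [ 1.33814494 -0.30721866 -1.5866239 ]
[[-0.0, 0.01, -0.0, 0.0]]
```

View pics/w11c.png

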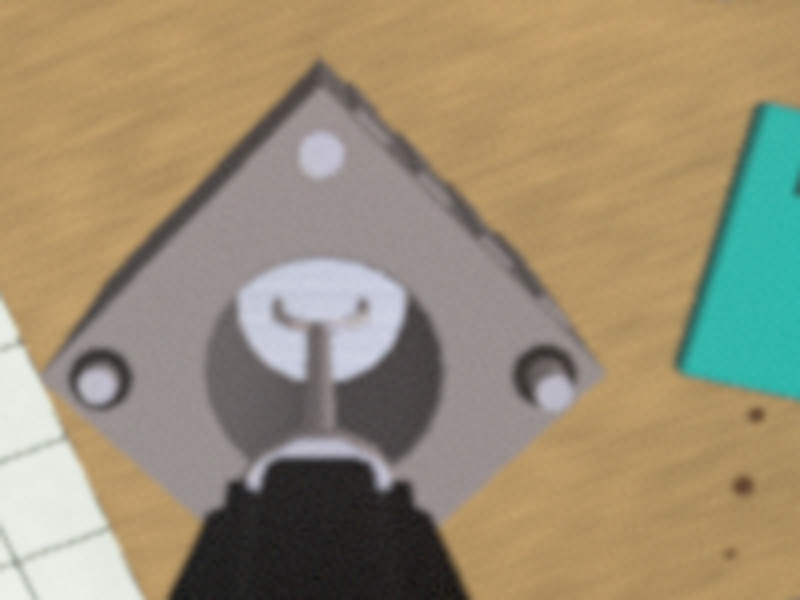

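Call:
step_arm(steps=[[0.4, 0.01, 0, 0], [0.5, 0, 0, 0], [0.4, 0, 0, 0], [0.2, 0, 0, 0], [0, 0, 0, 0], [0, 0, 0, 0]])

```text
t: 13.82
eef_pos: [437.1, -281.8, 194.8]
tcp_rot: [-0.416, 1.57, -0.783]
ft_force: [0.1, 0.5, -0.4]
opening: 0.188
```

Run:
```python
from h import *
st=snap('wrist','w12');print(st['eef_pos'],A(st),st['ft_force'])
crop('pics/w12.png','pics/w12c.png',200,120,400,270,4)
```

```text
[ 437.05672462 -281.79562441  194.75036997] -20.99592064222121 [ 0.07024804  0.4828033  -0.42166853]
```

View pics/w12c.png

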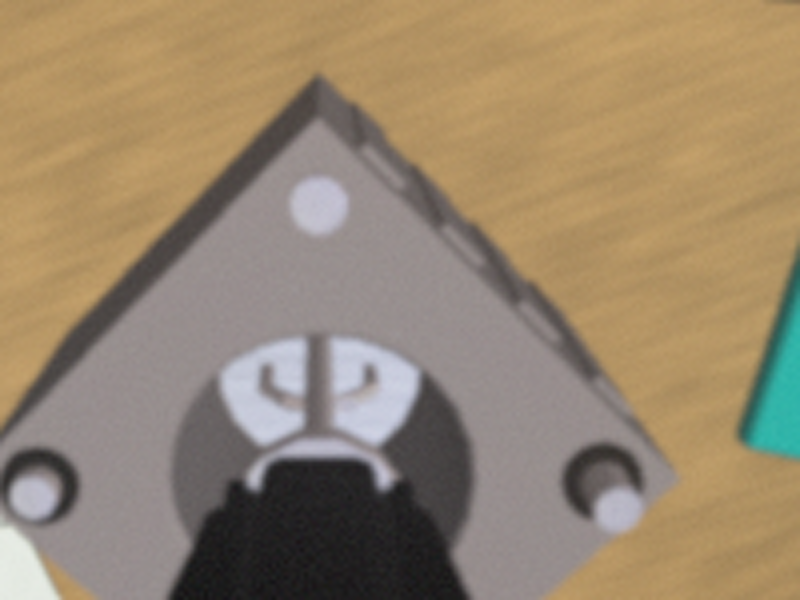

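Call:
step_arm(steps=[[0.2, 0, 0, 0], [0.16, 0, 0, 0], [0.16, 0, 0, 0], [0, 0, 0, 0], [0, 0, 0, 0]])

```text
t: 14.5
eef_pos: [436.9, -281.4, 168.2]
tcp_rot: [-0.821, 1.571, -1.188]
ft_force: [-0.1, 0.0, -0.8]
opening: 0.186
```

Run:
```python
from h import *
st=snap('wrist','w13');print(st['eef_pos'],A(st),st['ft_force'])
crop('pics/w13.png','pics/w13c.png',220,160,340,250,6)
print(onz('wrist',(279.5,221.3),69,ld('w12')))
```

```text
[ 436.92091835 -281.44908095  168.19677825] -20.974432420656566 [-0.1244565   0.03749684 -0.75065929]
[ 456.08861041 -290.01170456   69.        ]
```

View pics/w13c.png

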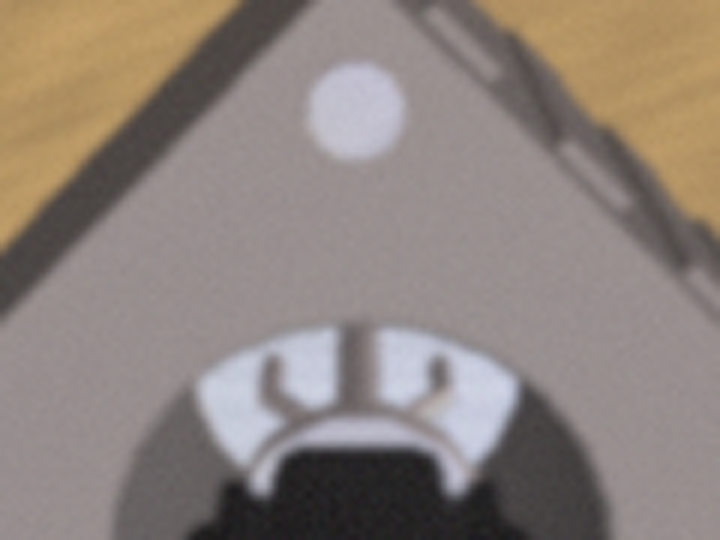

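Call:
step_arm(steps=[[0, 0, 0.1, 0], [0, 0, 0.1, 0], [0, 0, 0.07, 0], [0, 0, 0, 0], [0, 0, 0, 0]])

```text
t: 15.18
eef_pos: [449.4, -286.2, 168.1]
tcp_rot: [-3.029, 1.571, 2.888]
ft_force: [-0.0, -0.9, -1.2]
opening: 0.186
```

Run:
```python
from h import *
st=snap('wrist','w14');print(st['eef_pos'],A(st),st['ft_force'])
crop('pics/w14.png','pics/w14c.png',220,160,340,250,6)
```

```text
[ 449.37105653 -286.15422586  168.07289628] -20.975261171218662 [-0.01641325 -0.89949663 -1.16527048]
```

View pics/w14c.png

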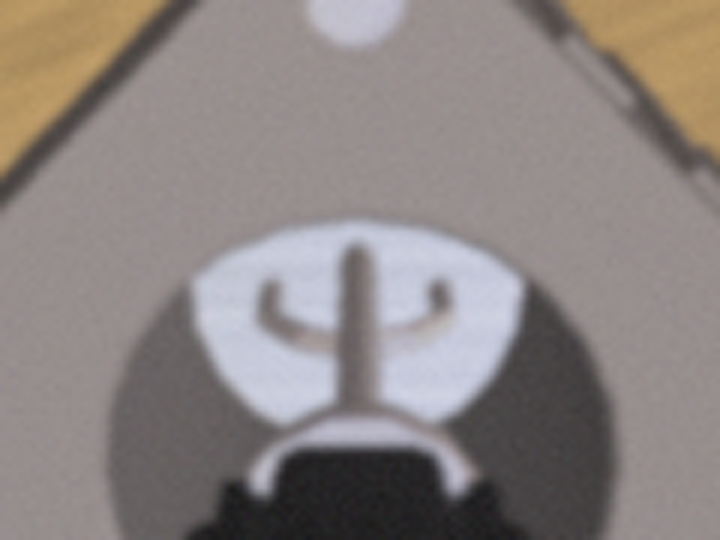

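Call:
step_arm(steps=[[-0.1, 0, 0, 0], [-0.1, 0, 0, 0], [-0.06, 0, 0, 0], [-0.06, 0, 0, 0], [-0.06, 0, 0, 0], [0, 0, 0, 0], [0, 0, 0, 0]])

```text
t: 16.1
eef_pos: [449.4, -286.2, 187.0]
tcp_rot: [3.126, 1.571, 2.76]
ft_force: [0.1, -0.1, -3.2]
opening: 0.186
```

Run:
```python
from h import *
st=snap('wrist','w15');print(st['eef_pos'],A(st),st['ft_force'])
crop('pics/w15.png','pics/w15c.png',220,160,340,250,6)
```

```text
[ 449.39541758 -286.17486054  187.01490503] -20.98010872387252 [ 0.11023924 -0.13830885 -3.20666152]
```

View pics/w15c.png

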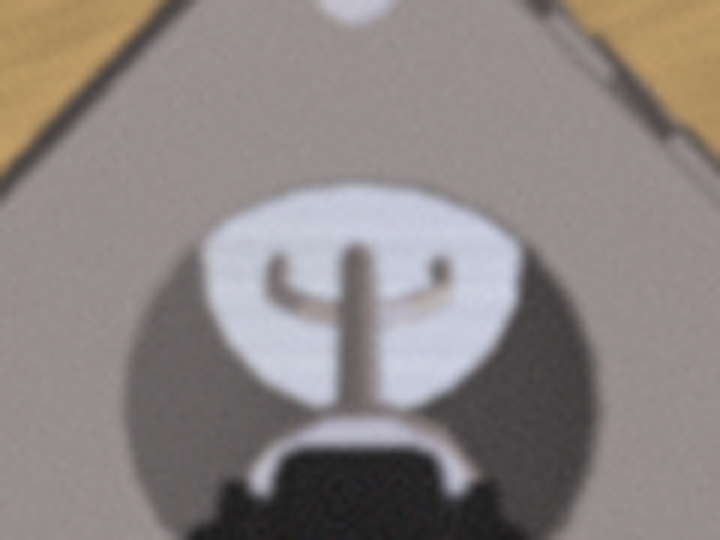

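Call:
step_arm(steps=[[-0.1, 0, 0, 0], [-0.2, 0, 0, 0], [-0.25, 0, 0, 0], [-0.25, 0, 0, 0], [-0.25, 0, 0, 0], [-0.25, 0, 0, 0], [-0.25, 0, 0, 0], [-0.25, 0, 0, 0], [-0.25, 0, 0, 0], [-0.25, 0, 0, 0], [-0.25, 0, 0, 0], [-0.25, 0, 0, 0], [-0.2, 0, 0, 0], [-0.1, 0, 0, 0], [0, 0, 0, 0], [0, 0, 0, 0]])

```text
t: 18.15
eef_pos: [449.3, -286.1, 341.7]
tcp_rot: [2.914, 1.57, 2.548]
ft_force: [0.3, 0.9, -3.8]
opening: 0.188
```

Run:
```python
from h import *
st=snap('wrist','w16');print(st['eef_pos'],A(st),st['ft_force']);snap('top','t16')
crop('pics/w16.png','pics/w16c.png',180,120,380,270,4)
# tray from t5
crop('pics/t5.png','pics/t5c.png',205,205,255,270,9) if 0 else crop('pics/t5.png','pics/t5c.png',160,205,230,270,9)
```

```text
[ 449.34450704 -286.13634781  341.7233488 ] -20.97791780714926 [ 0.33032435  0.92800983 -3.84219841]
```

View pics/w16c.png

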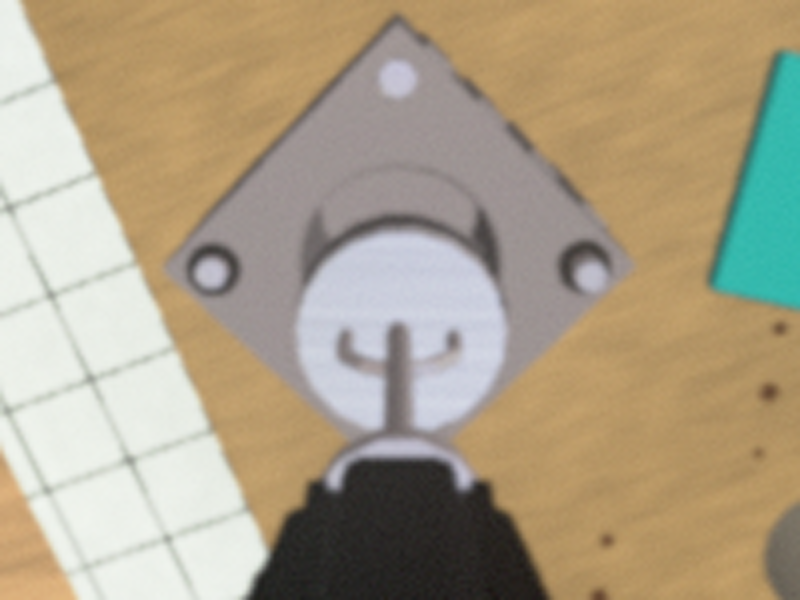

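View pics/t16.png

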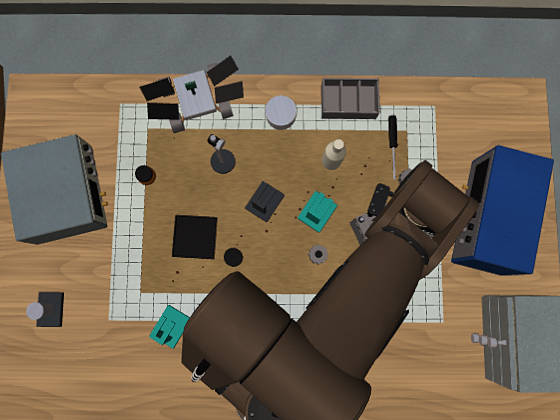

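Call:
step_arm(steps=[[0, 0.09, -0.04, 0], [0, 0.18, -0.08, 0], [0, 0.28, -0.12, 0], [0, 0.37, -0.16, 0], [0, 0.46, -0.2, 0], [0, 0.55, -0.24, 0], [0, 0.55, -0.24, 0], [0, 0.55, -0.24, 0], [0, 0.55, -0.24, 0], [0, 0.55, -0.24, 0], [0, 0.55, -0.24, 0], [0, 0.55, -0.24, 0], [0, 0.55, -0.24, 0], [0, 0.55, -0.24, 0], [0, 0.55, -0.24, 0], [0, 0.55, -0.24, 0]])

```text
t: 20.25
eef_pos: [430.2, 120.4, 342.3]
tcp_rot: [0.494, 1.57, 0.129]
ft_force: [-0.0, -0.1, -3.9]
opening: 0.186
```

Call:
step_arm(steps=[[0, 0.55, -0.24, 0], [0, 0.55, -0.24, 0], [0, 0.46, -0.2, 0], [0, 0.37, -0.16, 0], [0, 0.26, -0.11, 0], [0, 0.13, -0.05, 0], [0, 0, 0, 0], [0, 0, 0, 0], [0, 0, 0, 0]])

```text
t: 21.38
eef_pos: [426.1, 244.4, 342.2]
tcp_rot: [-0.575, 1.571, -0.941]
ft_force: [-0.1, 0.5, -2.9]
opening: 0.185
```

Run:
```python
from h import *
st=snap('wrist','w17');print(st['eef_pos'],A(st),st['ft_force'],st['joints'])
```

```text
[426.11527834 244.41518247 342.15247135] -21.017127968898027 [-0.1338886   0.49908038 -2.86621154] [ 3.86325080e-01  1.81146685e-01  1.68241259e+00 -2.03126854e-04
  1.27798516e+00 -8.17594529e-01]
```

View pics/w17.png

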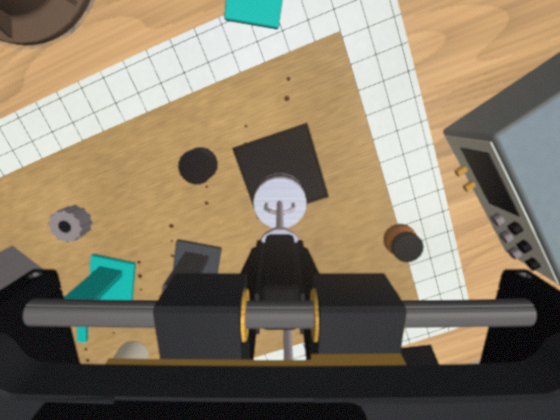

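Run:
```python
from h import *
st=ld('w17')
P=[onz('wrist',p,14,st)[:2] for p in [(234,149),(306,124),(328,197),(254,225)]]
print(np.round(P,1),np.mean(P[0:3:2],0))
```

```text
[[372.6 187.2]
 [377.5 306. ]
 [500.2 300.5]
 [501.7 168.1]] [436.41825824 243.83509911]
```

Call:
step_arm(steps=[[0.1, 0, 0, 0], [0.2, 0, 0, 0], [0.3, 0, 0, 0], [0.35, 0, 0, 0], [0.4, 0, 0, 0], [0.4, 0, 0, 0], [0.4, 0, 0, 0], [0.35, 0, 0, 0], [0.25, 0, 0, 0], [0.15, 0, 0, 0], [0.1, 0, 0, 0], [0, 0, 0, 0], [0, 0, 0, 0], [0, 0, 0, 0], [0.05, 0, 0, 0], [0.05, 0, 0, 0], [0.05, 0, 0, 0], [0, 0, 0, 0], [0, 0, 0, 0]])

```text
t: 23.8
eef_pos: [426.1, 244.9, 184.6]
tcp_rot: [-0.761, 1.571, -1.128]
ft_force: [-0.5, 0.5, -3.1]
opening: 0.19
```

Run:
```python
from h import *
st=snap('wrist','w18');print(st['eef_pos'],A(st),st['ft_force'],st['joints'])
snap('side','s18');crop('pics/s18.png','pics/s18c.png',180,160,340,340,3.3)
```

```text
[426.07157297 244.86336145 184.59516038] -20.97820541208498 [-0.53484128  0.5131434  -3.11522134] [ 3.87167441e-01  3.40424456e-01  1.91522790e+00 -1.49374729e-04
  8.85933803e-01 -8.17395638e-01]
```

View pics/w18.png

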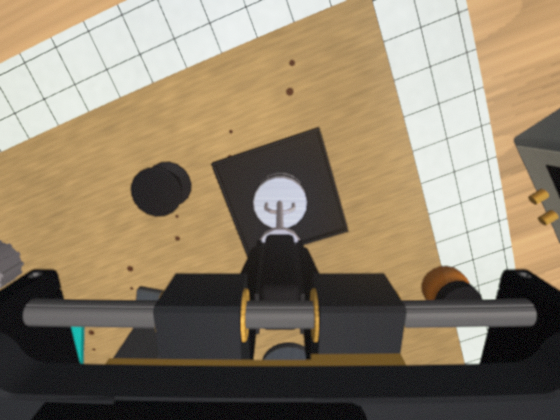

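View pics/s18c.png

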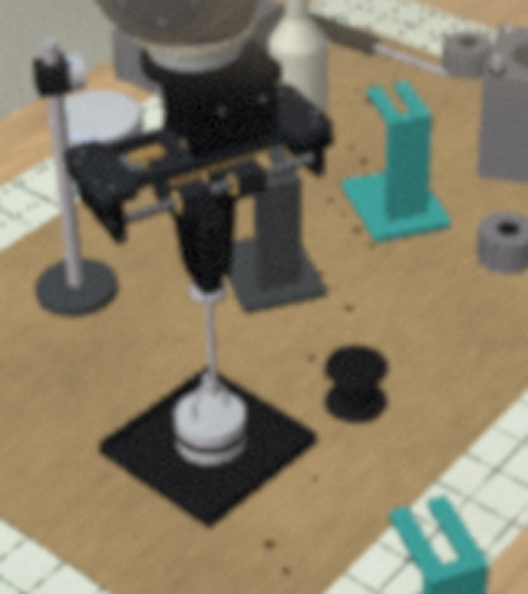

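Call:
step_arm(steps=[[0.04, 0, 0, 0], [0.04, 0, 0, 0], [0.04, 0, 0, 0], [0.04, 0, 0, 0], [0, 0, 0, 0], [0, 0, 0, 0]])

```text
t: 24.65
eef_pos: [426.1, 244.9, 176.7]
tcp_rot: [0.236, 1.571, -0.13]
ft_force: [-0.1, -0.3, -1.6]
opening: 0.188
```

Run:
```python
from h import *
st=snap('wrist','w19');print(st['eef_pos'],A(st),st['ft_force'])
crop('pics/w19.png','pics/w19c.png',200,120,350,245,5)
```

```text
[426.09403924 244.8821186  176.67920401] -20.97868614550273 [-0.07488214 -0.28868063 -1.56689482]
```

View pics/w19c.png

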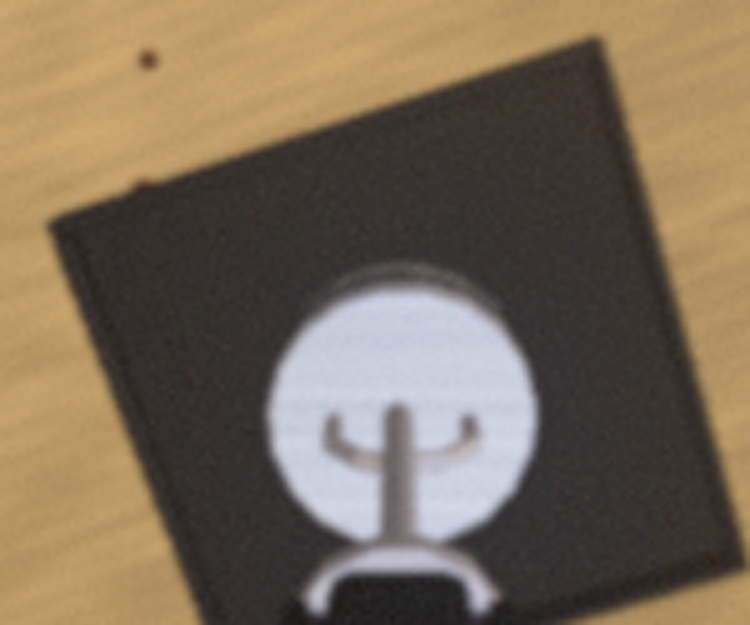

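Call:
step_arm(steps=[[0.08, 0, 0, 0], [0.08, 0, 0, 0], [0.08, 0, 0, 0], [0, 0, 0, 0], [0, 0, 0, 0]])

```text
t: 25.32
eef_pos: [426.1, 244.9, 164.6]
tcp_rot: [-1.218, 1.571, -1.584]
ft_force: [-0.3, 0.3, -1.2]
opening: 0.185
```

Run:
```python
from h import *
st=snap('wrist','w20');print(st['eef_pos'],A(st),st['ft_force'])
crop('pics/w20.png','pics/w20c.png',200,120,350,245,5)
```

```text
[426.05980983 244.8585081  164.60475019] -20.97858159230655 [-0.29368901  0.33848123 -1.18114584]
```

View pics/w20c.png

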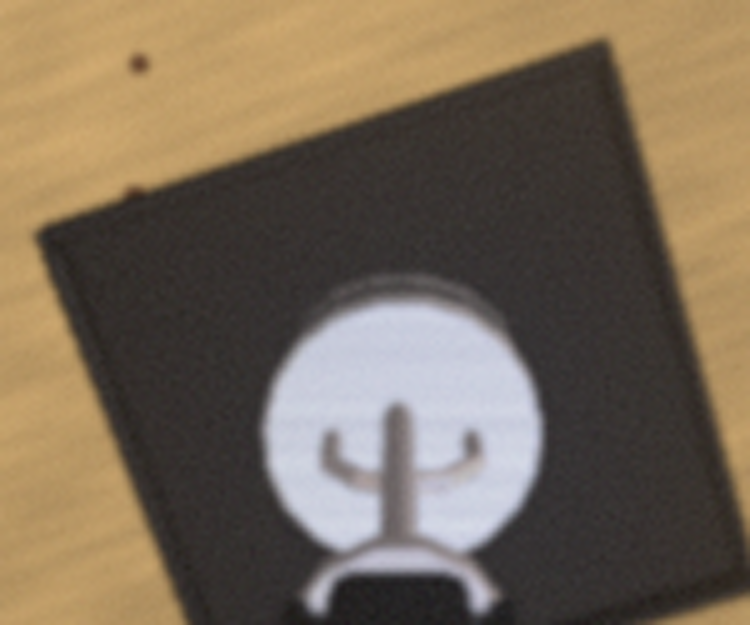

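Back the hook out along tool −z.

Call:
step_arm(steps=[[0, 0, -0.08, 0], [0, 0, -0.12, 0], [0, 0, -0.14, 0], [0, 0, 0, 0], [0, 0, 0, 0]])

```text
t: 26.0
eef_pos: [410.2, 251.0, 164.7]
tcp_rot: [0.205, 1.571, -0.161]
ft_force: [0.3, -0.1, -0.8]
opening: 0.189
```

Run:
```python
from h import *
st=snap('wrist','w21');print(st['eef_pos'],A(st),st['ft_force'])
crop('pics/w21.png','pics/w21c.png',200,120,350,245,5)
```

```text
[410.18341908 251.00824043 164.66000419] -20.96404401328242 [ 0.2619628  -0.07248465 -0.8277528 ]
```

View pics/w21c.png

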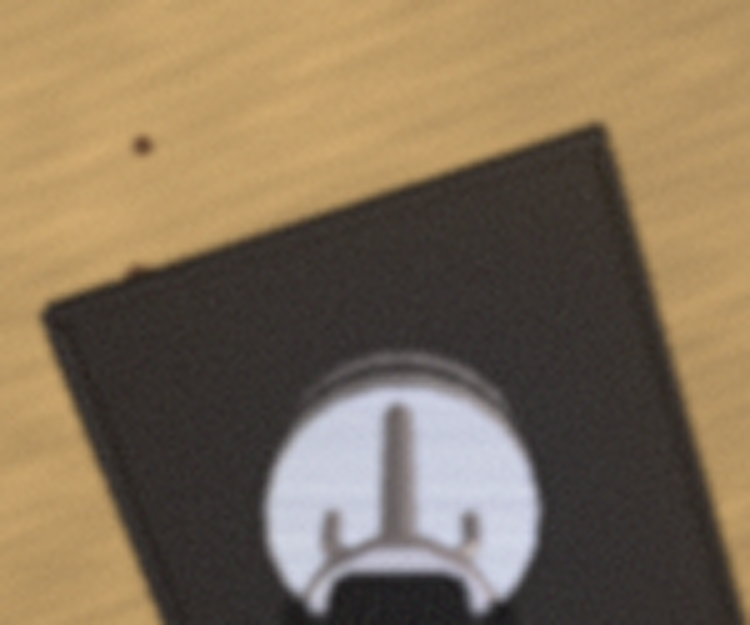

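Call:
step_arm(steps=[[-0.1, 0, 0, 0], [-0.3, 0, 0, 0], [-0.6, 0, 0, 0], [-0.8, 0, 0, 0], [-0.7, 0, 0, 0], [-0.4, 0, 0, 0], [0, 0, 0, 0]])

```text
t: 26.92
eef_pos: [410.5, 251.0, 310.8]
tcp_rot: [0.739, 1.568, 0.373]
ft_force: [1.3, -0.2, -0.7]
opening: 0.186
```

Run:
```python
from h import *
st=snap('wrist','w22');print(st['eef_pos'],A(st),st['ft_force'])
crop('pics/w22.png','pics/w22c.png',180,120,380,270,4)
print(rows(st,[593.9-st['eef_pos'][0],5.3-st['eef_pos'][1],0],(A(st)+32.7)/8,9))
```

```text
[410.51444586 251.03278553 310.81394244] -20.984253460908494 [ 1.28713361 -0.17766929 -0.74156203]
[[0.0, -0.36, 0.58, np.float64(0.16)], [0.0, -0.35, 0.58, np.float64(0.16)], [0.0, -0.34, 0.59, np.float64(0.16)], [0.0, -0.32, 0.6, np.float64(0.16)], [0.0, -0.31, 0.61, np.float64(0.16)], [0.0, -0.3, 0.61, np.float64(0.16)], [0.0, -0.28, 0.62, np.float64(0.16)], [0.0, -0.27, 0.63, np.float64(0.16)], [0.0, -0.26, 0.63, np.float64(0.16)]]
```

View pics/w22c.png

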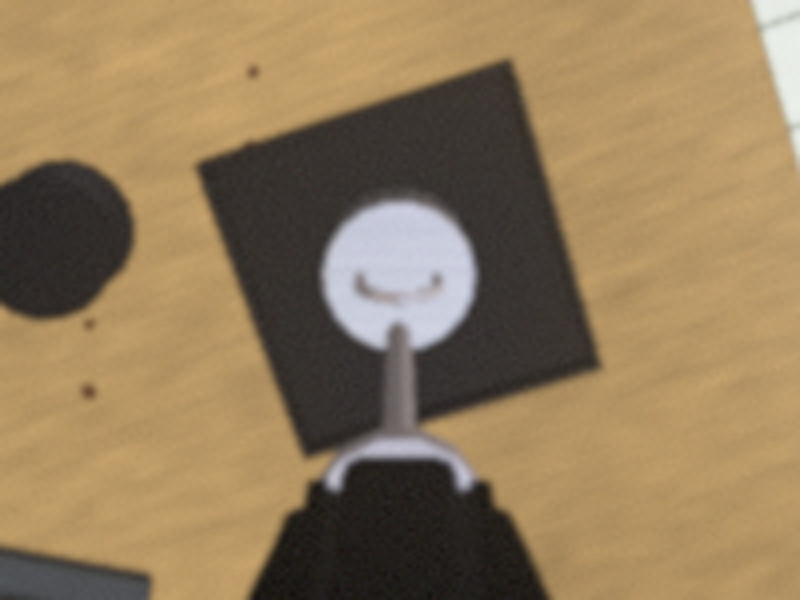

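Module is upright in the tray, hook free. Go to the front of the stand's slot.

Call:
step_arm(steps=[[0, -0.36, 0.58, 0.16], [0, -0.35, 0.58, 0.16], [0, -0.34, 0.59, 0.16], [0, -0.32, 0.6, 0.16], [0, -0.31, 0.61, 0.16], [0, -0.3, 0.61, 0.16], [0, -0.28, 0.62, 0.16], [0, -0.27, 0.63, 0.16], [0, -0.26, 0.63, 0.18], [0, 0, 0, 0], [0, 0, 0, 0]])

```text
t: 28.35
eef_pos: [593.2, 5.7, 308.5]
tcp_rot: [-2.724, 1.569, 2.989]
ft_force: [-0.8, 0.7, -0.5]
opening: 0.188
```

Run:
```python
from h import *
st=snap('wrist','w23');print(st['eef_pos'],A(st),st['ft_force'])
crop('pics/w23.png','pics/w23c.png',180,100,380,250,4)
print(rows(st,[593.9-st['eef_pos'][0],5.3-st['eef_pos'][1],0],(A(st)+32.7)/8,1))
```

```text
[593.22426524   5.73510304 308.52628923] -32.65327263644328 [-0.75809338  0.68396419 -0.53078796]
[[-0.0, -0.0, 0.02, np.float64(0.01)]]
```

View pics/w23c.png

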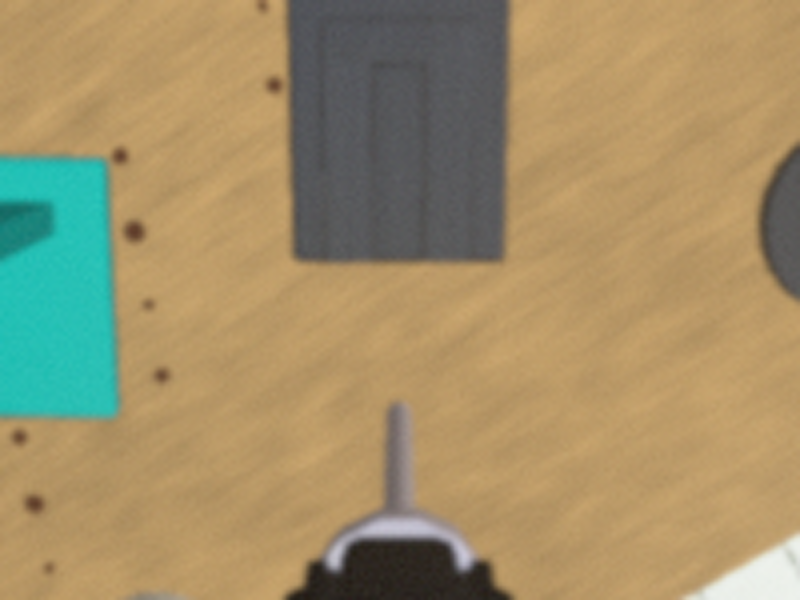

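Call:
step_arm(steps=[[0.3, 0, 0.01, 0], [0.7, 0, 0, 0], [0.8, 0, 0, 0], [0.8, 0, 0, 0], [0.4, 0, 0, 0], [0.11, 0, 0, 0], [0, 0, 0, 0], [0, 0, 0, 0]])

```text
t: 29.4
eef_pos: [594.5, 5.2, 155.0]
tcp_rot: [0.437, 1.569, -0.132]
ft_force: [-0.5, 0.3, -0.5]
opening: 0.191
```

Run:
```python
from h import *
st=snap('wrist','w24');print(st['eef_pos'],A(st),st['ft_force'])
crop('pics/w24.png','pics/w24c.png',180,100,380,250,4)
print(rows(st,[551.8-st['eef_pos'][0],32.3-st['eef_pos'][1],0],(A(st)+32.7)/8,1))
```

```text
[594.52659371   5.21537314 155.01682469] -32.64933678189167 [-0.48397536  0.26456397 -0.4619029 ]
[[-0.0, -0.0, -1.01, np.float64(0.01)]]
```

View pics/w24c.png

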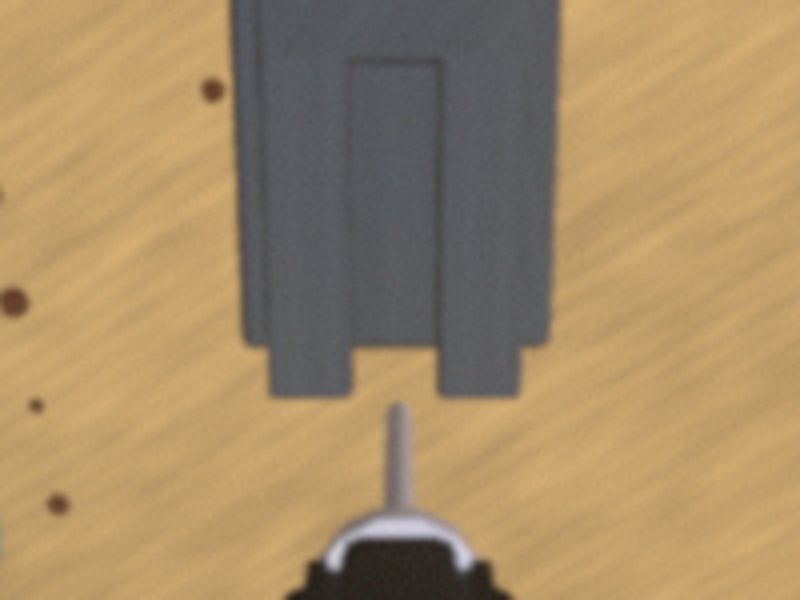

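Call:
step_arm(steps=[[0, 0, -0.25, 0], [0, -0.01, -0.4, 0], [0, 0, -0.36, 0], [0, 0, 0, 0], [0, 0, 0, 0], [0.1, 0, 0, 0], [0.08, 0, 0, 0], [0, 0, 0, 0], [0, 0, 0, 0]])

```text
t: 30.58
eef_pos: [551.5, 31.9, 145.0]
tcp_rot: [-2.085, 1.571, -2.655]
ft_force: [-0.2, 0.7, -1.4]
opening: 0.189
```

Run:
```python
from h import *
st=snap('wrist','w25');print(st['eef_pos'],A(st),st['ft_force'])
crop('pics/w25.png','pics/w25c.png',180,100,380,250,4)
```

```text
[551.48033816  31.86874144 145.01623184] -32.66435305384491 [-0.21928019  0.69984721 -1.44302378]
```

View pics/w25c.png

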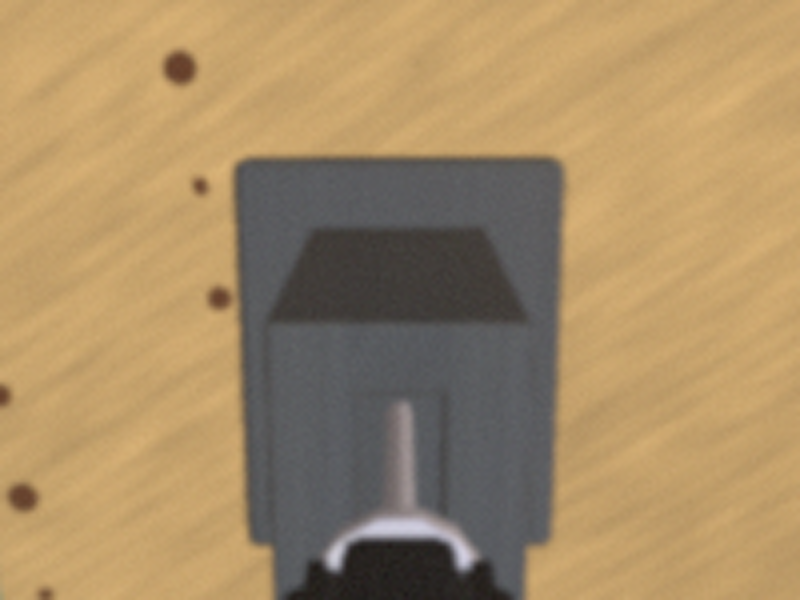

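Call:
step_arm(steps=[[0.02, 0, 0, 0], [0.01, 0, 0, 0], [0, 0, 0, 0], [0, 0, 0, 0]])

```text
t: 31.12
eef_pos: [551.5, 31.9, 144.0]
tcp_rot: [0.259, 1.57, -0.311]
ft_force: [-1.8, 0.3, 5.8]
opening: 0.183
```

Call:
step_arm(steps=[[-0.01, 0, 0, 0], [0, 0, 0, 0]])

```text
t: 31.38
eef_pos: [551.4, 31.9, 144.0]
tcp_rot: [-1.919, 1.571, -2.489]
ft_force: [-0.3, -0.2, 0.6]
opening: 0.19
```

Call:
step_arm(steps=[[0, 0, 0, 0], [0, 0, 0, 0], [0, 0, 0, 0], [0, 0, 0, 0], [0, 0, 0, 0]], jaw=0.3)

```text
t: 32.0
eef_pos: [551.4, 31.9, 144.1]
tcp_rot: [-1.003, 1.571, -1.573]
ft_force: [0.4, -0.6, 0.2]
opening: 0.658
```

Run:
```python
from h import *
st=snap('wrist','w26');print(st['eef_pos'],A(st),st['ft_force'],st['opening'])
crop('pics/w26.png','pics/w26c.png',140,150,420,360,2.8)
```

```text
[551.41265083  31.93489166 144.0926879 ] -32.657308883033664 [ 0.38788079 -0.56356808  0.18111357] 0.6577943754750197
```

View pics/w26c.png

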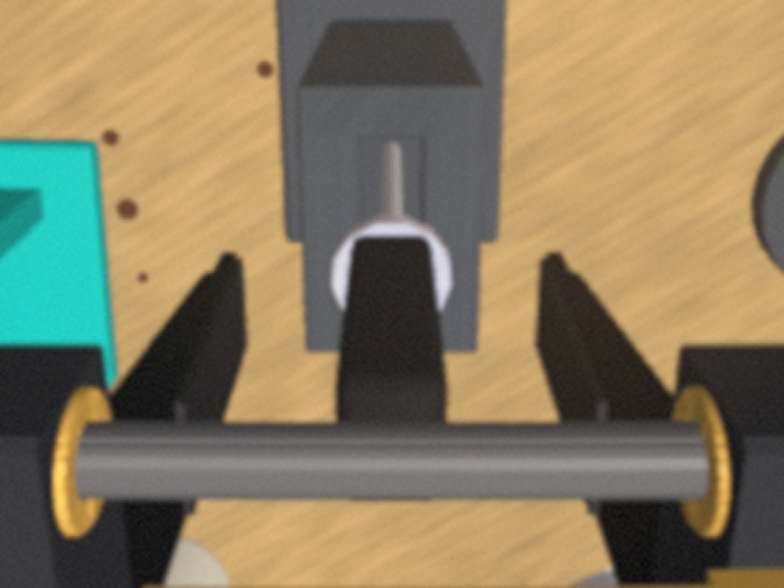

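Hanging cleanly. Lift straight off and check.

Call:
step_arm(steps=[[-0.2, 0, 0, 0], [-0.5, 0, 0, 0], [-0.7, 0, 0, 0], [-0.7, 0, 0, 0], [-0.7, 0, 0, 0], [-0.5, 0, 0, 0], [0, 0, -0.4, 0], [0, 0, -0.5, 0], [0, 0, 0, 0], [0, 0, 0, 0]])

```text
t: 33.3
eef_pos: [513.4, 56.3, 308.8]
tcp_rot: [-2.085, 1.57, -2.654]
ft_force: [0.4, -0.5, 0.0]
opening: 0.701
```

Run:
```python
from h import *
st=snap('wrist','w27');print(st['eef_pos'],A(st),st['ft_force'],st['opening'],st['t'])
snap('side','s27');snap('top','t27')
crop('pics/s27.png','pics/s27c.png',130,140,370,320,3.3)
a=cv2.imread('pics/top0.png').astype(int);b=cv2.imread('pics/t27.png').astype(int)
```

```text
[513.39130844  56.34002864 308.77215812] -32.63720086185252 [ 0.44185003 -0.51221669  0.04104595] 0.7009269271151845 33.3
```

View pics/w27.png

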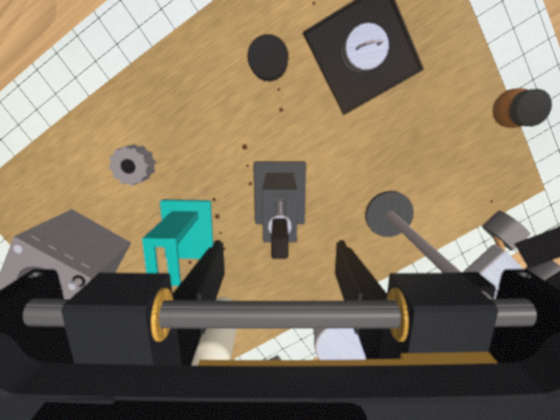

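View pics/s27c.png

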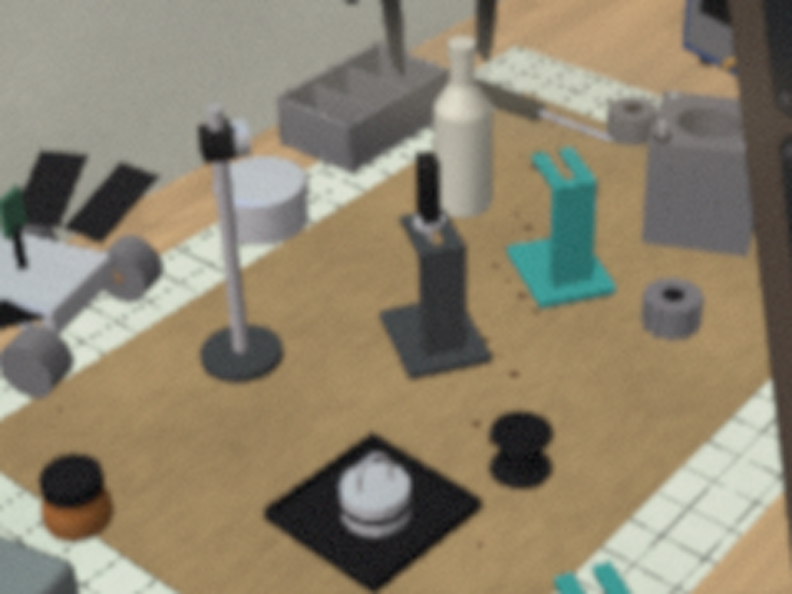

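View pics/t27.png

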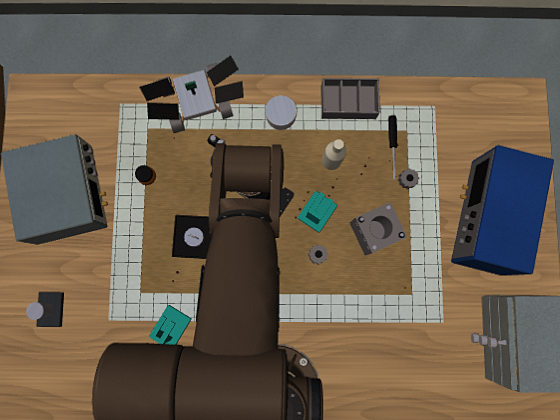

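All is in place: the module stands upright in the tray, the tool hangs in the fork, the bystanders have not moved, and the robot is clear.

```bash
python3 -c "
from cell import *
print(job_done())"
```

```text
the job is handed in; nothing more can be done
None
```

The job is done and handed in at about 33.5 s of the 72 s limit; no verdict came back.

- **Discharge:** I took the hook tool from the dark stand and pressed its foot on the tall pin, then the short one. The tall pin went fully down: the force rose to about 7 N at the depth I had worked out. For the short pin it was about 4.5 N. There the hook sat about 1.3 mm off the pin's centre, still well on its top.
- **Module:** I hooked the loop, drew the module out (about 2.2 N, so roughly 0.22 kg) and set it down in the tray. The force dropped back to the tool's own weight before I unhooked it, and the fingers never touched the module.
- **Hook tool:** I hung it back in the fork in line with the slot. Contact was about 7 N, which I eased off before opening the fingers.

**Last checks:** The wrist and side pictures show the module upright near the middle of the tray and the tool hanging in the fork with its collar on the arms. The bystanders I could see look unmoved; I judged that by eye, without measuring. The arm hid part of the scene in the last top picture, including the spool and most of the post and stand; those showed in the other two views.

**One disagreement:** My first reading of the loop's direction (about 63°) differed from the later ones (69–70°). I used 69°, and the close-up before hooking agreed with it.

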